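Sort the driver stand, then hold a screwdriver tip under the microscope

ROBOT

A 6-joint arm with a two-finger parallel gripper is mounted at the origin on the work surface. World frame = base frame: x ahead of the robot, y to its left, z up, the work surface at z = 0. Lengths are in m, angles in rad, forces in N, time in s.
With the tool pointing down it reaches from about 0.4 to 0.825 m from the base axis. Payload 7 kg.
Tool frame: the origin (TCP) lies at the very end of the fingers, on their centre line; the grasp point (between the pads) lies 19 mm behind it; z points along the fingers, y is the direction in which the jaws open and shut (so a half turn about z gives the same grasp; the last joint's range is limited). The gripper opens to 88 mm and grips with 3 to 60 N. Pads are 19 mm wide; open, the fingers measure 130 mm over their backs; the gripper's body (78 mm by 193 mm) begins 47 mm behind the grasp point.
Start: joints at [1.566, 0.359, 0.012, 0, -1.224, -0.288], TCP at [0.195, 0.646, 0.227] pointing down, gripper open.
Joint ranges: [-3.07, 3.07], [-1.43, 2.12], [-1.02, 1.25], [-3.03, 1.67], [-3.05, -0], [-3.03, 3.03]. Speed limits (rad/s): [2.39, 2.39, 3.01, 3.14, 3.14, 3.14].

INTERFACE

Orientations are given as [roll, pitch, yaw] about the fixed x, y, z axes, in that order (R = Rz(yaw) Ry(pitch) Rx(roll)).
In Python, from station import arm gives the robot as it stands.
- The arm moves only by the shell command python3 -m inch 'ROWS' [FORCE]. ROWS is text: rows parted by semicolons, each of 7 numbers parted by spaces: the closure, from 0 (fully open) to 1 (shut), then the shift along the tool's x, y, z each as a share of 300 mm, from -1 to 1, then the turn, a rotation vector about the tool's x, y, z each as a share of 60 degrees, from -1 to 1. In form: grip tx ty tz rx ry rz; .... A call has 1 to 12 rows; each row is the pose to reach, as a shift and turn from the pose commanded when the call began, along the tool's axes at that moment; what a row does not reach only later rows make up. A row lasts 1/10 s, in which the tool goes at most 50 mm and 8.59 degrees, less where a joint would pass 70% of its speed; a pose out of reach is approached as far as the arm can. A call with a number of a shift or a turn outside -1 to 1 is refused whole. A call with a gripper value outside its range is refused whole. The fingers move at their own pace and stop on an object; FORCE is the grip in N (left out, the last holds). Time passes only in rows, so rows that repeat a pose let the fingers close. It gives the time, the measured TCP pose, the force and the opening at its end, in the units of the state.
- arm.get_state(): the state, without advancing time (a new reading comes with each control period).
- arm.grab_frame(name): name is "scene" or "top" or "wrist"; returns a dict with "img" (400x640x3 uint8, red, green, blue), "range_z" (400x640 float32, m along the optical axis (not along the pixel's ray), 0 where there is no reading), "fx", "fy", "cx", "cy" (pixels), "dist" ([k1, k2, p1, p2, k3] as OpenCV has them; the pictures are not rectified), "extrinsics" (4x4, takes a point from world to camera coordinates); the wrist camera has in their place "tool_from_camera" (4x4, takes a point from camera to tool coordinates, whose origin is the TCP and whose axes are the flange's). Camera axes: x right, y up, looking along -z (the intrinsics and any distortion apply to the point x, -y, -z); pixel columns grow to the right and rows downward; lengths in m; the calibration is good to about 2 mm. A picture is of the moment at which its call begins: read the wrist's pose just before it.
- arm.job_done(): hands the job in, once; it reports no verdict.
The state is a dict: "t": time; "q": joint angles; "qd": joint speeds; "joint_efforts": joint torques, N m; "eef_pos": TCP position; "ee_rot": TCP orientation; "force": force on the tool from outside, world axes, zero at the start; "moment": the same for the moment, N m; "width": finger opening in m.
Only numpy, scipy, OpenCV 4.12 (cv2) and the standard library are available. Lean on these libraries where they do the work, as an engineer would, in place of code of your own. Each camera call takes 0.05 s, during which the arm holds its last target.

TASK

We are checking the tips of the long precision screwdrivers, which belong in the stand's near row: move the short one that has got in among them to a free hole of the far row, where the short ones belong, pushed fully home and let go. Then draw either long driver out of its hole, turn it level and hold its tip in the middle under the microscope's lens at its working distance of 100 mm; finish while still holding it there in mid-air. Do not hit the microscope, leave the other drivers in their holes and do not disturb the other things on the bench.

Things in the scene. Friction and masses are not known exactly. Their poses are not given: they have to be found in the camera images.
- stand: Fixed screwdriver stand: foot plate 215 x 206 mm, two wooden rails along its y. Origin on the bench, turns about the vertical only. Each rail has three 9 mm through holes (2 mm chamfer, 40 mm deep) 66 mm apart, drilled at 45 degrees: the way out of each is (-0.707, 0, 0.707) in this frame. Near row, for long drivers: mouths at x -25, z 58 mm. Far row, for short ones: x +90, z 83 mm
- near_hole1 (a point): centre of the mouth of the near row's hole at y +66 mm of the stand
- near_hole2 (a point): mouth of the near row's middle hole
- near_hole3 (a point): mouth of the near row's hole at y -66 mm
- far_hole1 (a point): centre of the mouth of the far row's hole at y +66 mm of the stand (free at the start)
- far_hole2 (a point): mouth of the far row's middle hole (driver_d stands in it)
- far_hole3 (a point): mouth of the far row's hole at y -66 mm (free at the start)
- driver_a: LONG precision screwdriver, 150 mm, 40-80 g: black round handle 95 mm long, 14 mm diameter (first 6 mm: 16 mm steel collar; last 12 mm: steel cap), blade 55 mm, 6 mm diameter, tapering to 3 mm at the tip. Origin on the axis at the shoulder where handle meets blade (on the hole's mouth when fully home); z runs from blade to cap. Starts in any near hole, sagging up to 5 degrees
- driver_b: the other LONG screwdriver, same as driver_a
- driver_c: SHORT screwdriver, misplaced in any hole of the near row: like the long ones, but with a 65 mm handle (120 mm in all, 29-59 g). May stick in a hole until pushed home
- driver_d: SHORT screwdriver, same as driver_c, already in its place in the far row's middle hole
- driver_a_tip (a point): blade tip of driver_a, 55 mm below its origin along its axis
- driver_b_tip (a point): blade tip of driver_b, likewise
- microscope: White stereo microscope, fixed. Origin on the bench straight below the lens. Base plate 20 mm high, x -108 to +178, y -100 to +100 mm; column at x +140 mm; black objective, 62 mm diameter, ends 240 mm above the bench, wider head above; eyepieces rise towards -x to 450 mm height. Its x points to the robot's right: the space under the lens is open to the robot and to the far side
- focus (a point): the point to be looked at: on the lens axis, 100 mm below the lens's lower face, 140 mm above the bench
- lens (a point): centre of the objective's lower face, 240 mm above the bench
- loupe: bystander: black eye loupe, 37 mm diameter, 32 mm high, origin under its centre
- parts_dish: bystander: lidded steel dish, 63 mm diameter, 36 mm high, origin under its centre
- blower: bystander: rubber air blower standing on end, 56 mm diameter, 95 mm high, origin under its centre
Things that resemble listed ones, but are neither listed nor needed, are in the scene too. Leave any purple or white look-alike of the driver_b alone.

How it is judged:
By the outcome, as a careful person would: the job done as asked, in the order asked, and still so for the second after the job is handed in, while the arm keeps its last pose, push and grip.
It also fails if it takes over 53 s, if anything falls off the work surface, if the arm or the gripper's body presses on something with over 40 N, if the wrist force passes 120 N, or if a joint passes its speed limit or range.

## Working session

There is one attempt and no reset: what is moved stays moved. The work goes in short steps, Python scripts to look and compute and a shell command to move; the robot and the scene stay as the last step left them, time stands still between calls to the robot, and variables do not carry over. Pictures are saved under pics/ and viewed, and the job is handed in when it is done.

```bash
ls; mkdir -p pics; cat > h.py <<'E'
import numpy as np, cv2
from station import arm
from scipy.spatial.transform import Rotation as R
def save(n,f): cv2.imwrite(f'pics/{n}.png',cv2.cvtColor(f['img'],cv2.COLOR_RGB2BGR))
E
python3 - <<'E'
from h import *
import pickle
s=arm.get_state();print(s)
d={}
for n in ['scene','top','wrist']:
    f=arm.grab_frame(n);d[n]=f;save(n+'0',f)
    print(n,f['fx'],f['fy'],f['cx'],f['cy'],f['dist'],f.get('extrinsics',f.get('tool_from_camera')))
d['s']=s
pickle.dump(d,open('f0.pkl','wb'))
E
```

```text
pics
{'t': 0.0, 'q': array([ 1.56608919e+00,  3.59419146e-01,  1.10598614e-02, -3.26302774e-04,
       -1.22409665e+00, -2.88129293e-01]), 'qd': array([-0.00073991,  0.00084105, -0.00098789, -0.00087447, -0.00022647,
        0.00043026]), 'joint_efforts': array([ 1.24740716e-03, -5.82712591e+01,  2.93045032e+01,  6.99658424e+00,
        6.97313400e-03, -1.45112463e-04]), 'eef_pos': array([0.19472597, 0.64579632, 0.22560656]), 'ee_rot': array([ 3.13991429e+00, -1.77538021e-04, -2.92947412e-01]), 'force': array([-0.50166567,  1.06970529, -0.68186563]), 'moment': array([0.04420058, 0.01822538, 0.02818652]), 'width': 0.08752889740088023}
scene 369.87370650774517 369.87370650774517 318.4850001271656 193.52778571081305 [0.02983723 0.         0.         0.         0.        ] [[ 0.4084648   0.91254347  0.02051645 -0.26131269]
 [-0.63853237  0.26960824  0.7208244   0.22619609]
 [ 0.6522522  -0.30753181  0.69281402 -1.44072148]
 [ 0.          0.          0.          1.        ]]
top 444.6924078328544 444.6924078328544 314.1758849041685 196.39527858106177 [0.03713636 0.         0.         0.         0.        ] [[-0.02828641 -0.9991716  -0.02925741  0.09591784]
 [ 0.99716908 -0.03024549  0.06884059 -0.54753766]
 [-0.06966847 -0.02722733  0.99719856 -1.11168103]
 [ 0.          0.          0.          1.        ]]
wrist 322.77932379450374 322.77932379450374 317.4252816513528 201.7051457209338 [-0.05136926  0.          0.          0.          0.        ] [[ 6.63421074e-05  9.67381277e-01  2.53324811e-01  6.83001027e-02]
 [ 9.99999663e-01 -2.71583645e-04  7.75221534e-04 -7.88571988e-04]
 [ 8.18733674e-04  2.53324674e-01 -9.67380969e-01 -1.57228140e-01]
 [ 0.00000000e+00  0.00000000e+00  0.00000000e+00  1.00000000e+00]]
```

View pics/scene0.png

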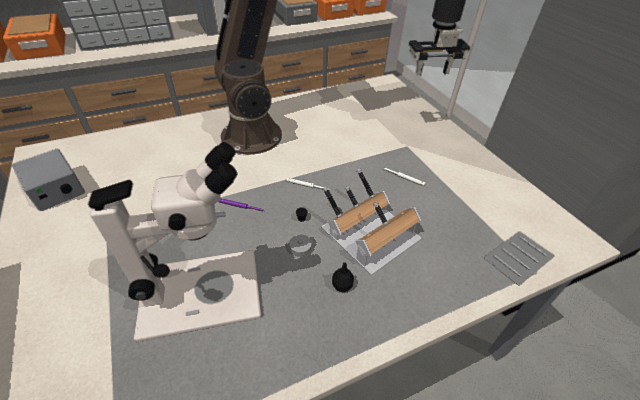

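View pics/top0.png

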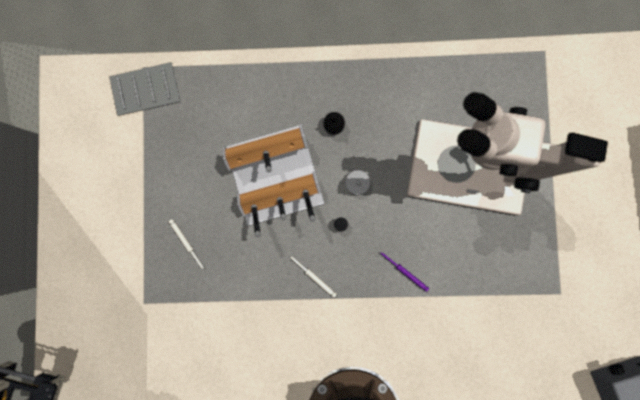

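View pics/wrist0.png

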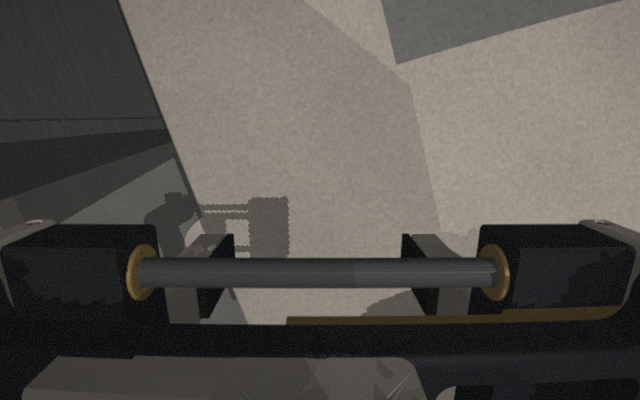

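```bash
python3 - <<'E'
from h import *
import pickle
d=pickle.load(open('f0.pkl','rb'))
a=d['top']['img'][115:250,205:385]; b=d['scene']['img'][155:285,280:440]
a=cv2.resize(a,None,fx=4.4,fy=4.4,interpolation=cv2.INTER_CUBIC)
b=cv2.resize(b,None,fx=4.5,fy=4.5,interpolation=cv2.INTER_CUBIC)
save('ct',dict(img=a));save('cs',dict(img=b))
E
```

```text
(no output)
```

View pics/ct.png

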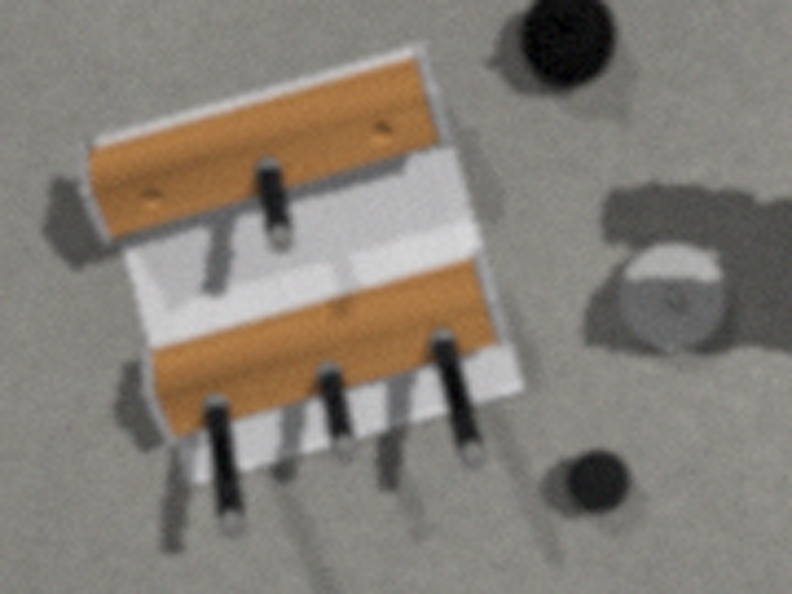

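View pics/cs.png

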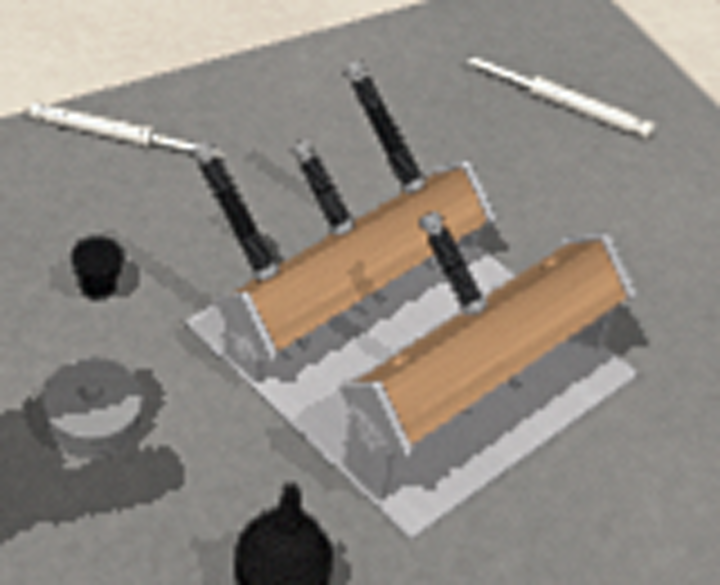

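```bash
cat >> h.py <<'E'
def ray(f,uv,T=None):
    K=np.array([[f['fx'],0,f['cx']],[0,f['fy'],f['cy']],[0,0,1]])
    p=cv2.undistortPoints(np.array([[uv]],float),K,np.array(f['dist'],float))[0,0]
    d=np.array([p[0],-p[1],-1.])
    C=np.linalg.inv(f['extrinsics']) if T is None else T
    return C[:3,3],C[:3,:3]@d
def onz(f,uv,z,T=None):
    o,d=ray(f,uv,T); return o+d*(z-o[2])/d[2]
def tri(rs):
    A=0;b=0
    for o,d in rs:
        d=d/np.linalg.norm(d);P=np.eye(3)-np.outer(d,d);A=A+P;b=b+P@o
    x=np.linalg.solve(A,b)
    return x,[np.linalg.norm((np.eye(3)-np.outer(d,d)/(d@d))@(x-o)) for o,d in rs]
def proj(f,X,T=None):
    E=f['extrinsics'] if T is None else np.linalg.inv(T)
    p=E[:3,:3]@np.asarray(X)+E[:3,3]
    K=np.array([[f['fx'],0,f['cx']],[0,f['fy'],f['cy']],[0,0,1]])
    return cv2.projectPoints(np.array([[p[0],-p[1],-p[2]]]),np.zeros(3),np.zeros(3),K,np.array(f['dist'],float))[0][0,0]
E
python3 - <<'E'
from h import *
import pickle
np.set_printoptions(precision=4,suppress=True)
d=pickle.load(open('f0.pkl','rb'));t=d['top'];s=d['scene']
ct=lambda u,v:(205+u/4.4,115+v/4.4)
cs=lambda u,v:(280+u/4.5,155+v/4.5)
L={}
for n,a,b in [('fh1',(152,198),(551,261)),('fh3',(381,132),(400,361)),
  ('capL',(231,522),(355,70)),('capM',(344,449),(304,148)),('capR',(471,452),(208,152)),
  ('colL',(215,403),(414,185)),('colM',(329,373),(344,228)),('colR',(443,340),(262,271)),('capD',(280,238),(431,220)),('colD',(267,165),(474,306)),('blower',(568,40),(284,560))]:
    x,e=tri([ray(t,ct(*a)),ray(s,cs(*b))]);L[n]=x;print(n,x,e)
print('holes on z', onz(t,ct(152,198),.083),onz(t,ct(381,132),.083))
print('holes on z scene', onz(s,cs(551,261),.083),onz(s,cs(400,361),.083))
cor=[onz(t,ct(*p),.003) for p in [(422,45),(523,388),(197,483),(95,140)]]
for c in cor:print('cor',c)
for k in 'LMR': 
    v=L['cap'+k]-L['col'+k];print(k,np.linalg.norm(v),v/np.linalg.norm(v))
print(t['range_z'][115:250,205:385].min(),(t['range_z']>0).mean())
# microscope: range-based points
T=np.linalg.inv(t['extrinsics'])
for uv in [(420,121),(520,213),(545,125),(409,197),(458,164)]:
    print(uv,onz(t,uv,.02))
E
```

```text
fh1 [0.6402 0.2574 0.0807] [np.float64(0.0003363836812095975), np.float64(0.00033638368120973683)]
fh3 [0.6731 0.13   0.0797] [np.float64(0.0004146368875617744), np.float64(0.0004146368875616993)]
capL [0.4608 0.2122 0.1122] [np.float64(0.00028370015395622565), np.float64(0.00028370015395620386)]
capM [0.4986 0.1541 0.0934] [np.float64(0.001357527001436777), np.float64(0.001357527001436704)]
capR [0.4947 0.0851 0.1116] [np.float64(0.001573827845042116), np.float64(0.0015738278450420796)]
colL [0.5268 0.2282 0.0566] [np.float64(0.00017630683511906127), np.float64(0.00017630683511920644)]
colM [0.5423 0.165  0.0548] [np.float64(0.0009306034736416622), np.float64(0.0009306034736415918)]
colR [0.558  0.0987 0.0567] [np.float64(0.0008764780886166121), np.float64(0.0008764780886165765)]
capD [0.6106 0.1822 0.1195] [np.float64(0.0004477853943772135), np.float64(0.00044778539437731826)]
colD [0.6557 0.1923 0.0832] [np.float64(0.000529881770753214), np.float64(0.0005298817707531265)]
blower [0.7351 0.0247 0.0211] [np.float64(0.0014606583767948144), np.float64(0.0014606583767947635)]
holes on z [0.6397 0.2567 0.083 ] [0.6723 0.1294 0.083 ]
holes on z scene [0.642  0.2562 0.083 ] [0.6755 0.1287 0.083 ]
cor [0.7387 0.1097 0.003 ]
cor [0.533  0.0558 0.003 ]
cor [0.483  0.2486 0.003 ]
cor [0.6882 0.3056 0.003 ]
L 0.08773515666124306 [-0.7519 -0.1829  0.6334]
M 0.05931508373824204 [-0.7365 -0.183   0.6512]
R 0.0848370565118334 [-0.7463 -0.1597  0.6462]
0.0 0.9960703125
(420, 121) [ 0.7346 -0.1955  0.02  ]
(520, 213) [ 0.4932 -0.4307  0.02  ]
(545, 125) [ 0.712  -0.5043  0.02  ]
(409, 197) [ 0.5413 -0.1596  0.02  ]
(458, 164) [ 0.6211 -0.2856  0.02  ]
```

Near-row black drivers in the top view: left (257,222), middle (281,208), right (309,204). The middle one has a visibly shorter handle (≈60 mm against ≈87 mm), so it is driver_c. The two outer ones are the long drivers. The crop confirms this, and the white and purple ones lying on the mat are look-alikes. Far-row holes 1 and 3 are both free.

```bash
cat >> h.py <<'E'
np.set_printoptions(precision=4,suppress=True)
O=np.array([.5694,.1709,0]); yaw=np.deg2rad(14.55)
Rs=R.from_euler('z',yaw).as_matrix()
S=lambda x,y,z: O+Rs@np.array([x,y,z])
W=Rs@np.array([-.70711,0,.70711])
def Rtool(head,down):
    # tool z points 'down' deg below horizontal along heading(deg); tool x up/forward
    h=np.deg2rad(head);d=np.deg2rad(down)
    z=np.array([np.cos(h)*np.cos(d),np.sin(h)*np.cos(d),-np.sin(d)])
    x=np.array([np.cos(h)*np.sin(d),np.sin(h)*np.sin(d),np.cos(d)])
    return np.stack([x,np.cross(z,x),z],1)
def pose():
    s=arm.get_state(); return s['eef_pos'],R.from_euler('xyz',s['ee_rot']).as_matrix(),s
def go(p,Rt,note=''):
    p0,R0,s=pose()
    t=R0.T@(p-p0)/.3; r=R.from_matrix(R0.T@Rt).as_rotvec()/np.deg2rad(60)
    print(note,'ROW',np.round(t,3),np.round(r,3),'rows>=',np.ceil(max(np.linalg.norm(t)*6,np.linalg.norm(r)*60/8.59)))
E
python3 - <<'E'
from h import *
print(pose()[1])
m=S(-.025,0,.058); g=m+.036*(np.array([-.7365,-.183,.6512]))
Rt=Rtool(14.55,105)
print(Rt,g)
go(g-Rt[:,2]*(.10-.019),Rt,'pre')
E
```

```text
[[ 0.9574 -0.2887 -0.0002]
 [-0.2887 -0.9574 -0.0013]
 [ 0.0001  0.0013 -1.    ]]
[[ 0.9349  0.2512 -0.2505]
 [ 0.2427 -0.9679 -0.065 ]
 [-0.2588 -0.     -0.9659]] [0.5187 0.158  0.0814]
pre ROW [1.563 1.209 0.222] [-0.067 -0.244 -0.519] rows>= 12.0
```

```bash
python3 -m inch '0.55 0.8 0.6 0 -0.067 -0.244 -0.519;0.55 0.8 0.6 0 -0.067 -0.244 -0.519;0.55 0.8 0.6 0 -0.067 -0.244 -0.519;0.55 0.8 0.6 0 -0.067 -0.244 -0.519;0.55 0.8 0.6 0 -0.067 -0.244 -0.519;0.55 0.8 0.6 0 -0.067 -0.244 -0.519;0.55 0.8 0.6 0 -0.067 -0.244 -0.519;0.55 0.8 0.6 0 -0.067 -0.244 -0.519;0.55 0.8 0.6 0 -0.067 -0.244 -0.519' 40
python3 - <<'E'
from h import *
m=S(-.025,0,.058); g=m+.036*(np.array([-.7365,-.183,.6512]))
Rt=Rtool(14.55,105)
print(pose()[2]['q'])
go(g-Rt[:,2]*(.12-.019),Rt,'pre')
E
```

```text
t: 1.05
eef_pos: [0.3727, 0.4047, 0.2265]
ee_rot: [-3.14, 0.262, 0.253]
force: [-0.0, 0.7, 0.2]
width: 0.0396
[ 1.0436  0.2999 -0.0249 -0.188  -1.4336  0.8234]
pre ROW [0.381 0.918 0.06 ] [-0.002  0.    -0.001] rows>= 6.0
```

```bash
python3 -m inch '0.55 0.38 0.918 0.06 0 0 0;0.55 0.38 0.918 0.06 0 0 0;0.55 0.38 0.918 0.06 0 0 0;0.55 0.38 0.918 0.06 0 0 0;0.55 0.38 0.918 0.06 0 0 0;0.55 0.38 0.918 0.06 0 0 0;0.55 0.38 0.918 0.06 0 0 0;0.55 0.38 0.918 0.06 0 0 0' 40
python3 - <<'E'
from h import *
import pickle
m=S(-.025,0,.058); g=m+.036*(np.array([-.7365,-.183,.6512]))
Rt=Rtool(14.55,105)
p,Rc,s=pose();print(p,s['q'])
f=arm.grab_frame('wrist');save('w1',f)
T=np.eye(4);T[:3,:3]=Rc;T[:3,3]=p;T=T@f['tool_from_camera'];f['T']=T
pickle.dump(f,open('w1.pkl','wb'))
for n,X in [('nh1',S(-.025,.066,.058)),('nh2',m),('nh3',S(-.025,-.066,.058)),('fh1',S(.09,.066,.083)),('fh3',S(.09,-.066,.083)),('g',g)]: print(n,proj(f,X,T))
go(g+Rt[:,2]*.019,Rt,'grasp')
E
```

```text
t: 1.85
eef_pos: [0.5439, 0.1649, 0.1785]
ee_rot: [-3.14, 0.263, 0.253]
force: [0.9, 1.0, -0.0]
width: 0.0395
[0.5439 0.1649 0.1785] [ 0.5784  0.3855 -0.0553 -0.0858 -1.3799  1.2724]
nh1 [241.5203 161.8741]
nh2 [319.0333 161.7259]
nh3 [396.5754 161.8167]
fh1 [213.0045   6.0227]
fh3 [425.8391   5.864 ]
g [318.7293 203.4154]
grasp ROW [0.    0.004 0.4  ] [-0.001  0.     0.001] rows>= 3.0
```

View pics/w1.png

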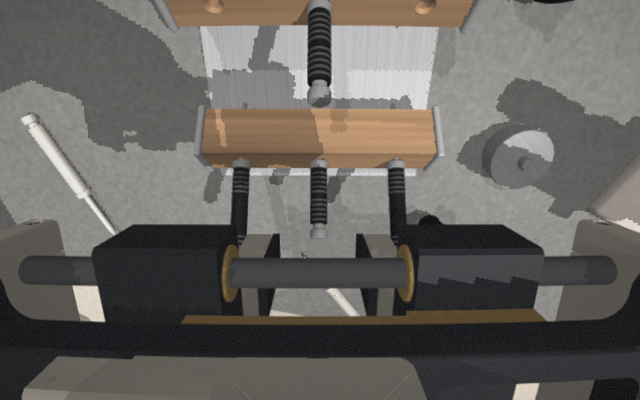

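The wrist view agrees with the stand model: near mouths at (241,160), (319,160) and (397,160), far holes at (214,6) and (425,6), each within about 2 px. Driver_c at (319,200) is centred between the fingers, so I descend and grip.

```bash
python3 -m inch '0.55 0 0.004 0.12 0 0 0;0.55 0 0.004 0.22 0 0 0;0.55 0 0.004 0.32 0 0 0;0.55 0 0.004 0.38 0 0 0;0.55 0 0.004 0.4 0 0 0;0.55 0 0.004 0.4 0 0 0;1 0 0.004 0.4 0 0 0;1 0 0.004 0.4 0 0 0;1 0 0.004 0.4 0 0 0;1 0 0.004 0.4 0 0 0' 45
python3 - <<'E'
from h import *
p,Rc,s=pose();print(p,s['force'],s['moment'],s['width'])
f=arm.grab_frame('wrist');save('w2',f)
f=arm.grab_frame('scene');save('s2',dict(img=cv2.resize(f['img'][120:290,250:470],None,fx=3.5,fy=3.5)))
print(Rc.T@W/.3*.09, Rc.T@W)
E
```

```text
t: 2.9
eef_pos: [0.5144, 0.1559, 0.0639]
ee_rot: [-3.14, 0.261, 0.254]
force: [-0.8, -0.1, -0.0]
width: 0.013
[0.5144 0.1559 0.0639] [-0.8334 -0.0923 -0.0198] [ 0.4374 -0.7614 -0.0809] 0.01301147670709309
[-0.2596 -0.0003 -0.1503] [-0.8655 -0.0009 -0.501 ]
```

View pics/w2.png

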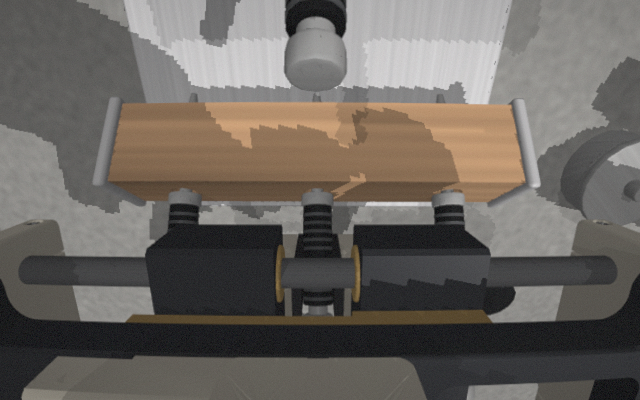

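View pics/s2.png

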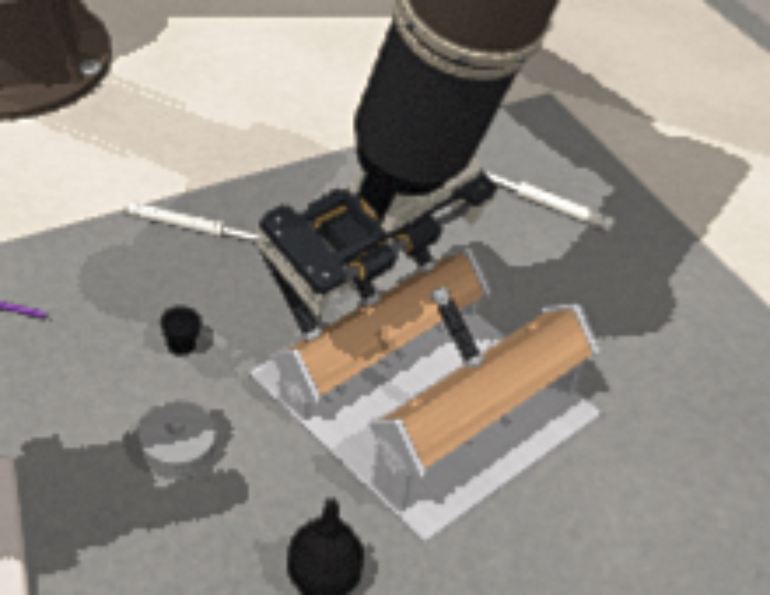

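```bash
python3 -m inch '1 -0.02 0 -0.01 0 0 0;1 -0.05 0 -0.024 0 0 0;1 -0.09 0 -0.045 0 0 0;1 -0.14 0 -0.07 0 0 0;1 -0.19 0 -0.095 0 0 0;1 -0.24 0 -0.12 0 0 0;1 -0.26 0 -0.13 0 0 0;1 -0.26 0 -0.2 0 0 0;1 -0.26 0 -0.35 0 0 0;1 -0.26 0 -0.42 0 0 0;1 -0.26 0 -0.42 0 0 0' 45
python3 - <<'E'
from h import *
import pickle
p,Rc,s=pose();print(p,s['force'],s['moment'],s['width'])
d={'s':s}
for n in ['wrist','scene','top']:
    f=arm.grab_frame(n);d[n]=f
    if n=='wrist':save('w3',f)
save('s3',dict(img=cv2.resize(d['scene']['img'][130:260,300:460],None,fx=4.5,fy=4.5,interpolation=cv2.INTER_CUBIC)))
save('t3',dict(img=cv2.resize(d['top']['img'][130:265,205:365],None,fx=4.4,fy=4.4,interpolation=cv2.INTER_CUBIC)))
T=np.eye(4);T[:3,:3]=Rc;T[:3,3]=p;d['wrist']['T']=T@d['wrist']['tool_from_camera']
pickle.dump(d,open('f3.pkl','wb'))
E
```

```text
t: 4.1
eef_pos: [0.4744, 0.1455, 0.2084]
ee_rot: [-3.139, 0.256, 0.255]
force: [-0.6, -1.0, -0.8]
width: 0.0127
[0.4744 0.1455 0.2084] [-0.5765 -0.9734 -0.762 ] [ 0.2458 -0.8492 -0.0564] 0.012668157994477977
```

View pics/w3.png

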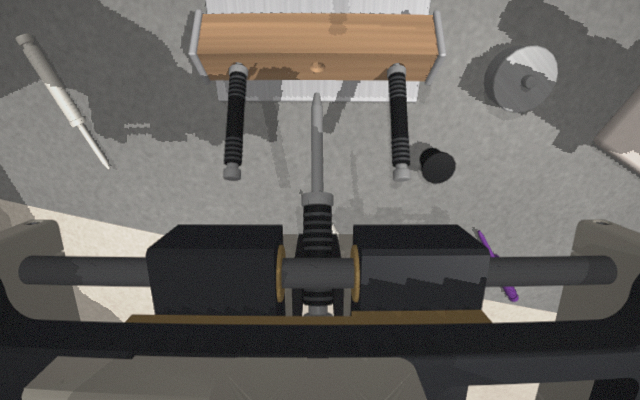

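View pics/s3.png

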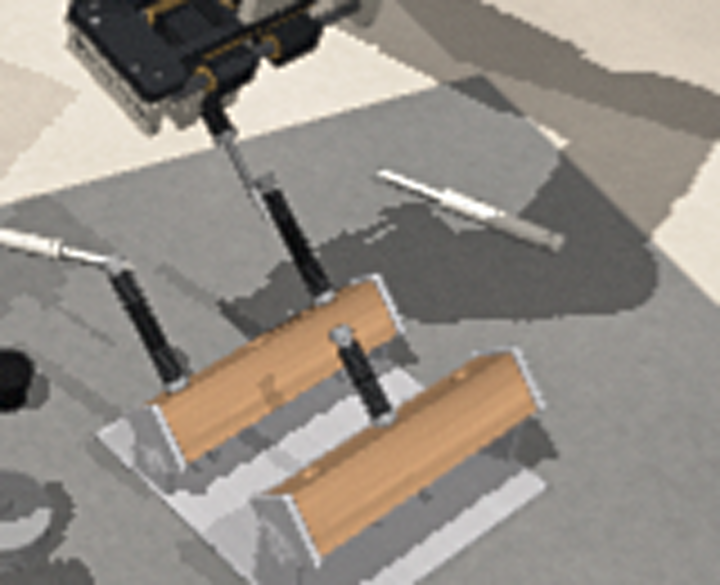

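View pics/t3.png

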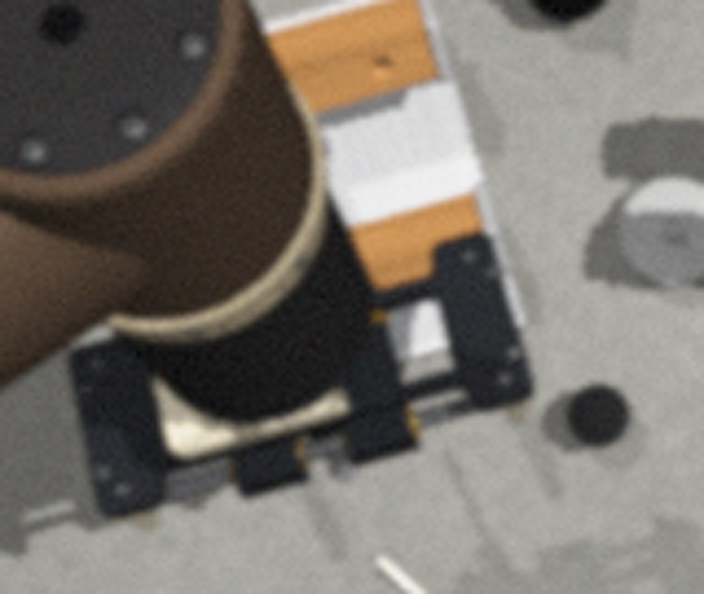

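```bash
python3 - <<'E'
from h import *
import pickle
from scipy.optimize import least_squares
d=pickle.load(open('f3.pkl','rb'));w=d['wrist'];s=d['scene'];st=d['s']
Tt=np.eye(4);Tt[:3,:3]=R.from_euler('xyz',st['ee_rot']).as_matrix();Tt[:3,3]=st['eef_pos']
tip_s=(300+266/4.5,130+184/4.5)   # scene tip
x,e=tri([ray(w,(317,94),w['T']),ray(s,tip_s)])
print('tip tri',x,e,'tool',(np.linalg.inv(Tt)@np.r_[x,1])[:3])
g=np.array([0,0,-.019])
def pts(v):
    a=np.array([np.cos(v[0]),0,np.sin(v[0])]); sh=g+v[1]*a
    return g,a,sh,sh+.055*a
def res(v):
    g,a,sh,tip=pts(v)
    n=np.array([-a[2],0,a[0]]) # perp
    best=[proj(w,tip,w['tool_from_camera'])[1]-94]
    up=-n if n[2]>0 else n   # towards camera (-z)
    best.append(proj(w,sh+.008*up,w['tool_from_camera'])[1]-194)
    return best
r=least_squares(res,[.5,.036]);print(np.rad2deg(r.x[0]),r.x[1],r.fun,pts(r.x)[3])
E
python3 - <<'E'
import cv2
i=cv2.imread('pics/w3.png')[80:320,250:390];cv2.imwrite('pics/w3c.png',cv2.resize(i,None,fx=2.5,fy=2.5))
E
```

```text
tip tri [0.5465 0.1625 0.1925] [np.float64(0.004499653850978745), np.float64(0.004499653850978809)] tool [ 0.0757  0.0017 -0.0033]
25.096066606524346 0.034348908666970275 [0. 0.] [0.0809 0.     0.0189]
```

View pics/w3c.png

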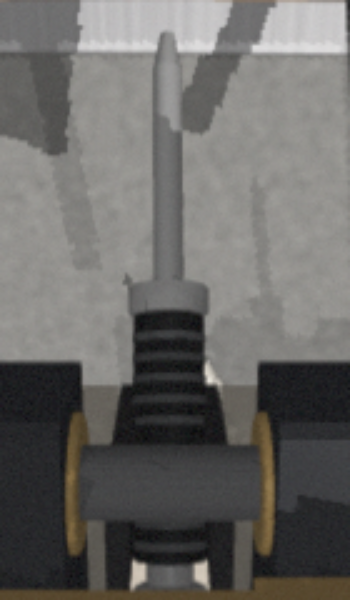

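```bash
cat >> h.py <<'E'
def ins(k,phi=25.5,s=.035,mouth=None,D=None,off=0):
    mouth=S(.09,.066,.083) if mouth is None else mouth
    D=135-phi if D is None else D
    Rt=Rtool(14.55,D); a=np.array([np.cos(np.deg2rad(phi)),0,np.sin(np.deg2rad(phi))])
    return mouth+k*W-Rt@(np.array([0,0,-.019])+s*a),Rt
E
python3 - <<'E'
from h import *
print(S(.09,.066,.083))
go(*ins(.15),'k150');go(*ins(.09),'k90')
E
```

```text
[0.6399 0.2574 0.083 ]
k150 ROW [ 0.181 -0.223 -0.018] [-0.002 -0.074 -0.   ] rows>= 2.0
k90 ROW [ 0.354 -0.223  0.081] [-0.002 -0.074 -0.   ] rows>= 3.0
```

```bash
python3 -m inch '1 0.09 -0.11 -0.018 0 -0.04 0;1 0.181 -0.223 -0.018 0 -0.074 0;1 0.181 -0.223 -0.018 0 -0.074 0;1 0.24 -0.223 0.015 0 -0.074 0;1 0.3 -0.223 0.05 0 -0.074 0;1 0.354 -0.223 0.081 0 -0.074 0;1 0.354 -0.223 0.081 0 -0.074 0;1 0.354 -0.223 0.081 0 -0.074 0;1 0.354 -0.223 0.081 0 -0.074 0' 55
python3 - <<'E'
from h import *
import pickle
p,Rc,s=pose();print(p,s['force'],s['moment'],s['width'],s['q'])
f=arm.grab_frame('wrist');T=np.eye(4);T[:3,:3]=Rc;T[:3,3]=p;T=T@f['tool_from_camera']
for n,X in [('fh1',S(.09,.066,.083)),('tip',S(.09,.066,.083)+.035*W),('fh1at60',S(.09,.066,.083)+.03*W)]: print(n,proj(f,X,T))
save('w4',dict(img=cv2.resize(f['img'][0:260,220:440],None,fx=2.3,fy=2.3)))
f=arm.grab_frame('scene');save('s4',dict(img=cv2.resize(f['img'][130:260,300:460],None,fx=4.5,fy=4.5,interpolation=cv2.INTER_CUBIC)))
for n,X in [('fh1',S(.09,.066,.083)),('tip',S(.09,.066,.083)+.035*W)]:
    u=proj(f,X); print(n,u,(u-[300,130])*4.5)
go(*ins(.09),'k90')
go(*ins(.0),'k0')
E
```

```text
t: 5.15
eef_pos: [0.5487, 0.2336, 0.1547]
ee_rot: [-3.14, 0.339, 0.254]
force: [0.7, 0.1, -0.4]
width: 0.0125
[0.5487 0.2336 0.1547] [ 0.6571  0.1288 -0.3805] [ 0.2475 -1.0685 -0.0322] 0.012537027203051597 [ 0.6431  0.4938  0.0598 -0.1287 -1.4529  1.2173]
fh1 [318.6366  36.6308]
tip [318.6357  93.8012]
fh1at60 [318.6361  85.278 ]
fh1 [402.3875 212.3876] [460.7435 370.7444]
tip [397.3271 201.2581] [437.9718 320.6614]
k90 ROW [-0.     0.     0.007] [-0.002 -0.002  0.001] rows>= 1.0
k0 ROW [0.27  0.001 0.136] [-0.002 -0.002  0.001] rows>= 2.0
```

View pics/w4.png

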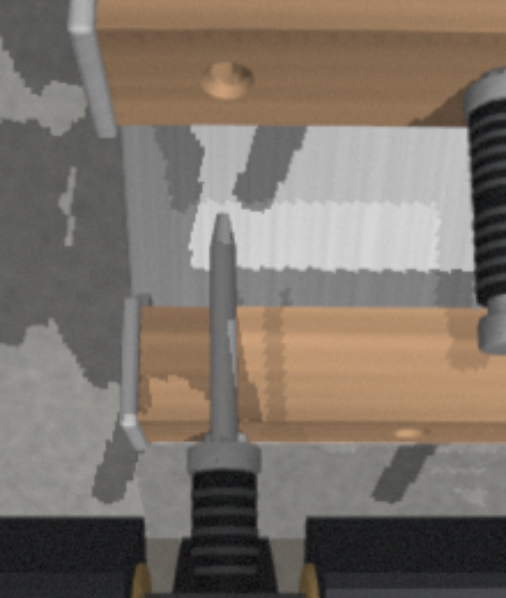

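View pics/s4.png

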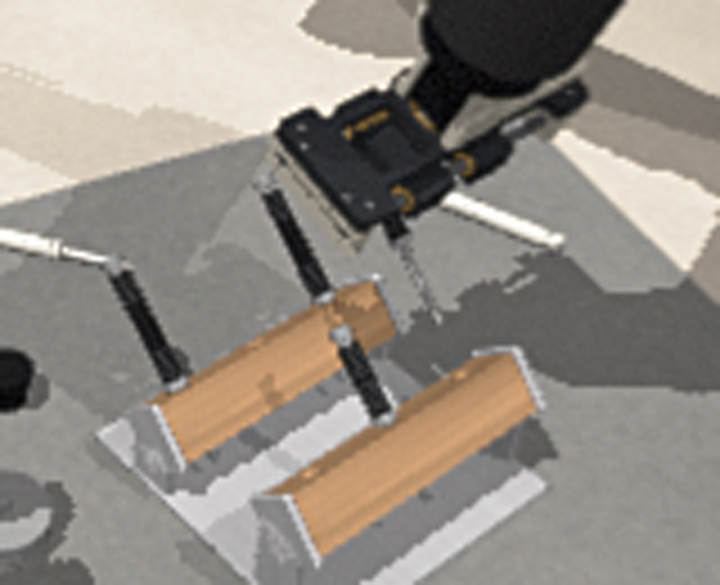

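```bash
python3 -m inch '1 0.05 0.003 0.03 0 0 0;1 0.1 0.003 0.055 0 0 0;1 0.14 0.003 0.074 0 0 0;1 0.18 0.003 0.093 0 0 0;1 0.21 0.003 0.108 0 0 0;1 0.23 0.003 0.117 0 0 0;1 0.245 0.003 0.125 0 0 0;1 0.255 0.003 0.129 0 0 0;1 0.262 0.003 0.133 0 0 0;1 0.262 0.003 0.133 0 0 0' 55
python3 - <<'E'
from h import *
p,Rc,s=pose();print(p,s['force'],s['force']@W,s['moment'],s['width'])
f=arm.grab_frame('wrist')
save('w5',dict(img=cv2.resize(f['img'][0:260,220:440],None,fx=2.3,fy=2.3)))
go(*ins(.0),'k0')
E
```

```text
t: 6.25
eef_pos: [0.609, 0.2486, 0.0908]
ee_rot: [-3.14, 0.337, 0.254]
force: [3.5, 0.2, 2.2]
width: 0.0127
[0.609  0.2486 0.0908] [3.4854 0.1634 2.2337] -0.8350419945634082 [ 0.4035 -2.1162  0.0079] 0.01269683792528201
k0 ROW [ 0.004 -0.002  0.002] [-0.002 -0.003  0.   ] rows>= 1.0
```

View pics/w5.png

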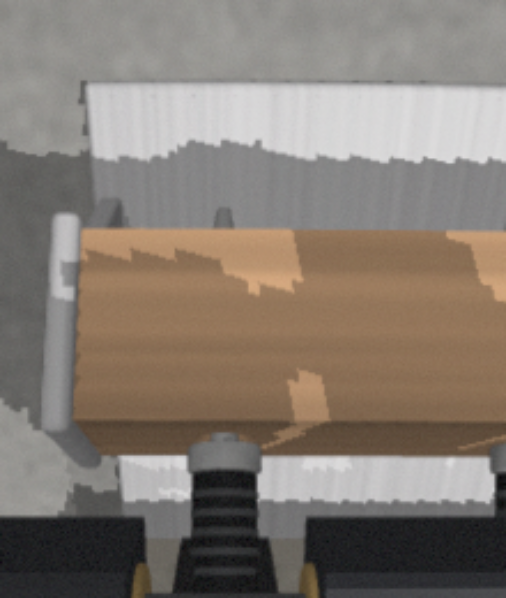

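```bash
python3 -m inch '1 0.006 0 0.003 0 0 0;1 0.012 0 0.006 0 0 0;1 0.018 0 0.009 0 0 0;1 0.022 0 0.012 0 0 0;1 0.022 0 0.012 0 0 0' 60
python3 - <<'E'
from h import *
p,Rc,s=pose();print(p,s['force'],s['force']@W,s['moment'],s['width'])
f=arm.grab_frame('wrist')
save('w6',dict(img=cv2.resize(f['img'][0:260,220:440],None,fx=2.3,fy=2.3)))
go(*ins(.0),'k0')
E
```

```text
t: 6.8
eef_pos: [0.6096, 0.2485, 0.0897]
ee_rot: [-3.141, 0.345, 0.256]
force: [-16.2, -1.0, 30.4]
width: 0.0124
[0.6096 0.2485 0.0897] [-16.1668  -1.012   30.4085] 32.74703621784016 [-0.9259  7.5897 -0.2956] 0.012445897760331073
k0 ROW [ 0.001 -0.003 -0.001] [0.    0.005 0.002] rows>= 1.0
```

View pics/w6.png

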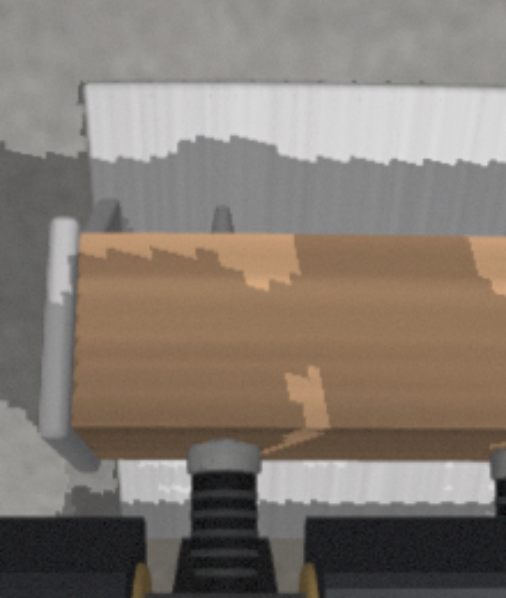

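```bash
python3 -m inch '1 -0.008 0 -0.005 0 0 0;1 -0.008 0 -0.005 0 0 0;0.6 -0.008 0 -0.005 0 0 0;0.6 -0.008 0 -0.005 0 0 0;0.6 -0.008 0 -0.005 0 0 0;0.55 -0.008 0 -0.1 0 0 0;0.55 -0.008 0 -0.25 0 0 0;0.55 -0.008 0 -0.4 0 0 0;0.55 -0.008 0 -0.4 0 0 0' 60
python3 - <<'E'
from h import *
import pickle
p,Rc,s=pose();print(p,s['force'],s['width'])
w=arm.grab_frame('wrist');f=arm.grab_frame('scene')
save('w7',w)
save('s7',dict(img=cv2.resize(f['img'][130:260,300:460],None,fx=4.5,fy=4.5,interpolation=cv2.INTER_CUBIC)))
T=np.eye(4);T[:3,:3]=Rc;T[:3,3]=p;T=T@w['tool_from_camera'];w['T']=T
pickle.dump(dict(wrist=w,scene=f),open('f7.pkl','wb'))
for n,X in [('fh1',S(.09,.066,.083)),('cap',S(.09,.066,.083)+.065*W),('fh2',S(.09,0,.083)),('cap2',S(.09,0,.083)+.065*W)]: print(n,proj(w,X,T),(proj(f,X)-[300,130])*4.5)
E
```

```text
t: 7.75
eef_pos: [0.6533, 0.2596, 0.2049]
ee_rot: [-3.139, 0.33, 0.254]
force: [1.4, 0.4, 0.6]
width: 0.0392
[0.6533 0.2596 0.2049] [1.4448 0.3648 0.5931] 0.03923922726712794
fh1 [317.0399 167.9024] [460.7435 370.7444]
cap [316.9055 243.5329] [418.3595 277.4887]
fh2 [393.2186 168.0669] [387.2848 418.9366]
cap2 [396.7366 243.51  ] [343.198  323.1889]
```

View pics/w7.png

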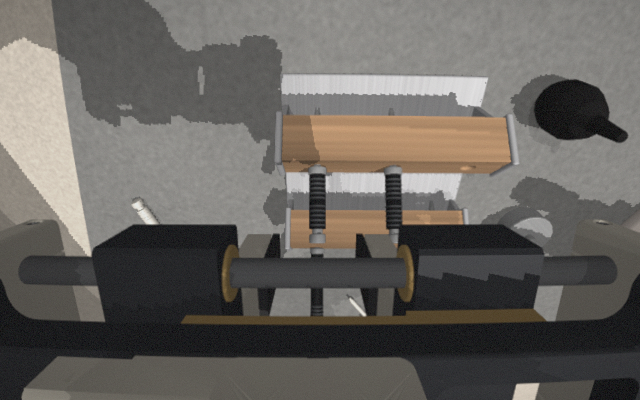

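View pics/s7.png

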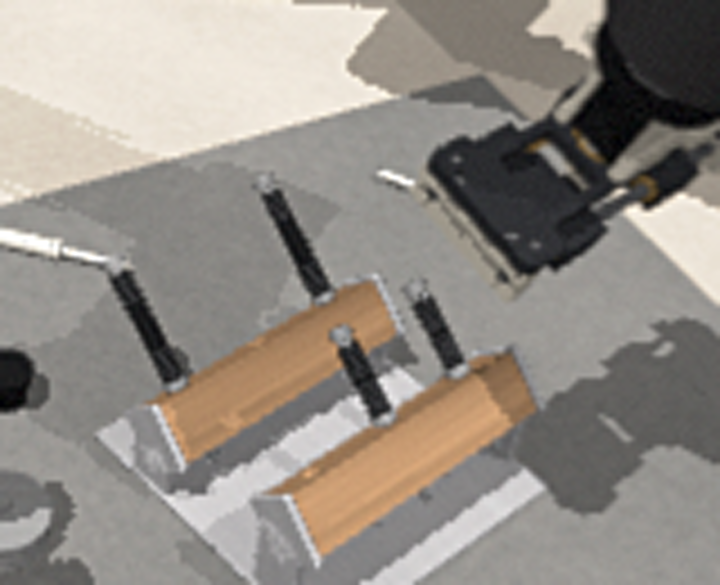

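Driver_c now stands at full depth in far_hole1: collar at (317,170) in the wrist view, level with driver_d's at (393,170). Next I measure the microscope precisely.

```bash
python3 - <<'E'
from h import *
import pickle
d=pickle.load(open('f0.pkl','rb'))
save('mt',dict(img=cv2.resize(d['top']['img'][85:225,395:615],None,fx=3.6,fy=3.6,interpolation=cv2.INTER_CUBIC)))
save('ms',dict(img=cv2.resize(d['scene']['img'][140:345,85:275],None,fx=2.9,fy=2.9,interpolation=cv2.INTER_CUBIC)))
E
```

```text
(no output)
```

View pics/mt.png

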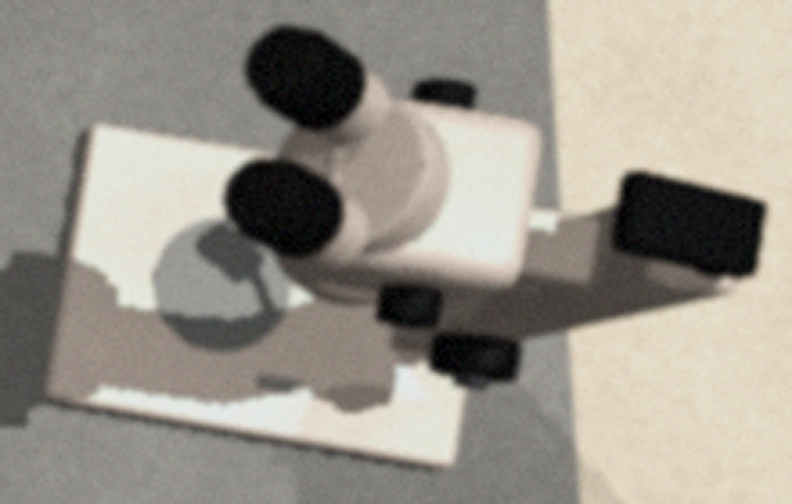

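View pics/ms.png

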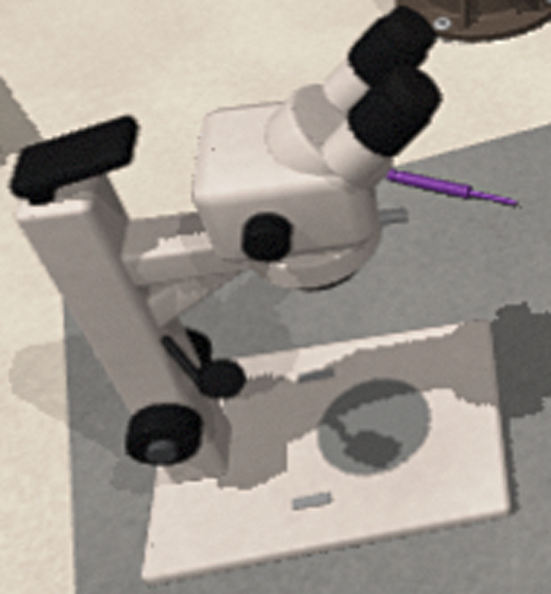

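```bash
python3 - <<'E'
from h import *
import pickle
d=pickle.load(open('f0.pkl','rb'));t=d['top'];s=d['scene']
ct=lambda u,v:(395+u/3.6,85+v/3.6); cs=lambda u,v:(85+u/2.9,140+v/2.9)
model=[];P=[]
for n,f,uv,m in [('TL t',t,ct(93,127),(-.108,.1)),('BL t',t,ct(50,396),(-.108,-.1)),('BR t',t,ct(452,465),(.178,-.1)),
 ('BL s',s,cs(490,322),(-.108,-.1)),('TL s',s,cs(510,510),(-.108,.1)),('TR s',s,cs(147,578),(.178,.1))]:
    x=onz(f,uv,.02);print(n,x);model.append(m);P.append(x[:2])
print('disc',onz(t,ct(222,284),.02),onz(s,cs(375,426),.02))
M=np.array(model);P=np.array(P);mc=M.mean(0);pc=P.mean(0)
U,Sg,Vt=np.linalg.svd((M-mc).T@(P-pc));Rm=Vt.T@U.T;o=pc-Rm@mc
print('scope',o,Rm,'res mm',(P-(M@Rm.T+o))*1e3,np.linalg.det(Rm))
Z=t['range_z']
E
```

```text
TL t [ 0.7364 -0.1977  0.02  ]
BL t [ 0.5464 -0.1596  0.02  ]
BR t [ 0.4903 -0.4319  0.02  ]
BL s [ 0.5572 -0.1572  0.02  ]
TL s [ 0.7468 -0.1978  0.02  ]
TR s [ 0.6879 -0.4685  0.02  ]
disc [ 0.6215 -0.2823  0.02  ] [ 0.6254 -0.2807  0.02  ]
scope [ 0.6249 -0.2812] [[-0.203   0.9792]
 [-0.9792 -0.203 ]] res mm [[-8.3941 -1.9145]
 [-2.5304 -4.433 ]
 [-0.5539  3.2782]
 [ 8.2608 -2.0966]
 [ 2.0034 -2.0846]
 [ 1.2141  7.2506]] 1.0000000000000004
```

```bash
python3 - <<'E'
from h import *
m=S(-.025,-.066,.058); a=np.array([-.748,-.175,.645]);a/=np.linalg.norm(a); g=m+.05*a
Rt=Rtool(14.55,90); print(m,g)
go(g-Rt[:,2]*.09,Rt,'pre')
E
```

```text
[0.5618 0.1007 0.058 ] [0.5245 0.092  0.0902]
pre ROW [-0.493  0.435  0.241] [-0.002  0.323 -0.   ] rows>= 5.0
```

```bash
python3 -m inch '0.55 -0.493 0.435 0.241 0 0.323 0;0.55 -0.493 0.435 0.241 0 0.323 0;0.55 -0.493 0.435 0.241 0 0.323 0;0.55 -0.493 0.435 0.241 0 0.323 0;0.55 -0.493 0.435 0.241 0 0.323 0;0.55 -0.493 0.435 0.241 0 0.323 0;0.55 -0.493 0.435 0.241 0 0.323 0;0.55 -0.493 0.435 0.241 0 0.323 0' 60
python3 - <<'E'
from h import *
p,Rc,s=pose();print(p,s['force'],s['width'],s['q'])
w=arm.grab_frame('wrist');save('w8',w)
T=np.eye(4);T[:3,:3]=Rc;T[:3,3]=p;T=T@w['tool_from_camera']
m=S(-.025,-.066,.058); a=np.array([-.748,-.175,.645]);a/=np.linalg.norm(a); g=m+.05*a
for n,X in [('m',m),('cap',m+.095*a),('g',g),('fh1',S(.09,.066,.083))]: print(n,proj(w,X,T))
Rt=Rtool(14.55,90)
go(g+Rt[:,2]*.019,Rt,'grasp')
E
```

```text
t: 8.65
eef_pos: [0.5243, 0.092, 0.1793]
ee_rot: [-3.14, 0.002, 0.254]
force: [0.3, 0.5, 0.9]
width: 0.0394
[0.5243 0.092  0.1793] [0.341 0.484 0.937] 0.039377543481652316 [ 0.541   0.163  -0.3679 -0.0019 -1.0411  1.2846]
m [319.4299 153.4723]
cap [317.2792 262.267 ]
g [318.3841 206.4563]
fh1 [136.8192  -1.0742]
grasp ROW [0.001 0.001 0.36 ] [-0.001  0.002  0.   ] rows>= 3.0
```

View pics/w8.png

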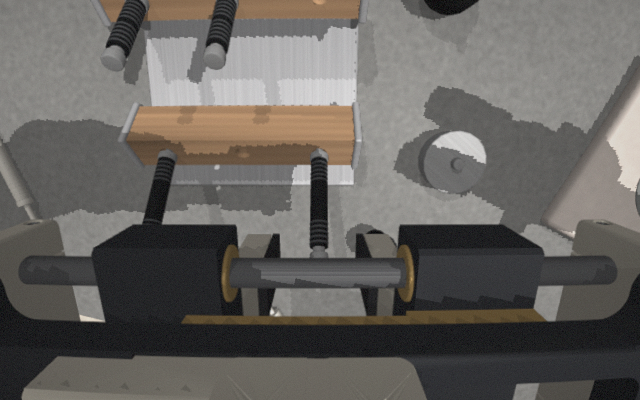

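Wrist view: the right-hand long driver in near_hole3 (collar (319,153), handle down to (318,250)) is centred between the fingers. I grip it and draw it out.

```bash
python3 -m inch '0.55 0 0 0.12 0 0 0;0.55 0 0 0.22 0 0 0;0.55 0 0 0.32 0 0 0;0.55 0 0 0.36 0 0 0;0.55 0 0 0.36 0 0 0;1 0 0 0.36 0 0 0;1 0 0 0.36 0 0 0;1 0 0 0.36 0 0 0;1 0 0 0.36 0 0 0' 60
python3 - <<'E'
from h import *
p,Rc,s=pose();print(p,s['force'],s['width'])
E
python3 -m inch '1 -0.015 0 -0.013 0 0 0;1 -0.04 0 -0.034 0 0 0;1 -0.075 0 -0.064 0 0 0;1 -0.115 0 -0.098 0 0 0;1 -0.155 0 -0.132 0 0 0;1 -0.195 0 -0.166 0 0 0;1 -0.22 0 -0.19 0 0 0;1 -0.22 0 -0.3 0 0 0;1 -0.22 0 -0.42 0 0 0;1 -0.22 0 -0.5 0 0 0;1 -0.22 0 -0.5 0 0 0' 60
python3 - <<'E'
from h import *
import pickle
p,Rc,s=pose();print(p,s['force'],s['width'],s['q'])
w=arm.grab_frame('wrist');save('w9',w)
w['st']=s;pickle.dump(w,open('w9.pkl','wb'))
E
```

```text
t: 9.6
eef_pos: [0.5244, 0.0919, 0.0729]
ee_rot: [-3.14, -0.001, 0.254]
force: [1.2, -3.2, 2.2]
width: 0.0126
[0.5244 0.0919 0.0729] [ 1.2135 -3.1514  2.2487] 0.012555846658181963
t: 10.7
eef_pos: [0.4613, 0.0755, 0.2258]
ee_rot: [-3.139, -0.005, 0.254]
force: [-0.2, 0.1, -1.2]
width: 0.0124
[0.4613 0.0755 0.2258] [-0.2119  0.0503 -1.184 ] 0.012407108404914517 [ 0.5843  0.0072 -0.4302 -0.001  -1.1277  1.2411]
```

View pics/w9.png

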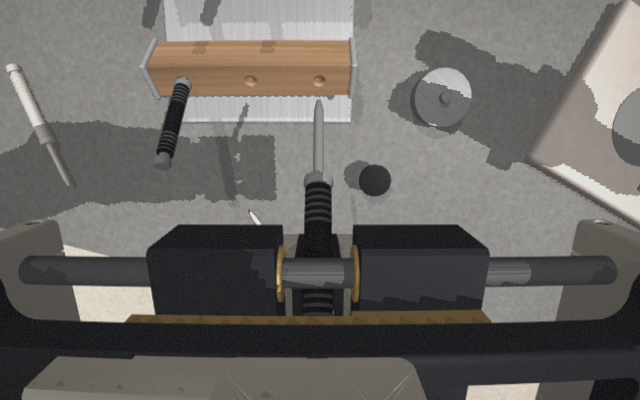

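```bash
python3 - <<'E'
from h import *
import pickle
from scipy.optimize import least_squares
w=pickle.load(open('w9.pkl','rb'))
i=cv2.resize(w['img'][90:260,270:370],None,fx=3.5,fy=3.5,interpolation=cv2.INTER_CUBIC);save('w9c',dict(img=i))
g=np.array([0,0,-.019]);C=w['tool_from_camera']
def pts(v):
    a=np.array([np.cos(v[0]),0,np.sin(v[0])]); sh=g+v[1]*a
    return a,sh,sh+.055*a
for vs in (173,175,177):
  def res(v):
    a,sh,tip=pts(v); up=np.array([a[2],0,-a[0]])
    return [proj(w,tip,C)[1]-100.5,proj(w,sh+.008*up,C)[1]-vs]
  r=least_squares(res,[.7,.05]);print(vs,np.rad2deg(r.x[0]),r.x[1],pts(r.x)[2])
print(w['range_z'][99:125:4,319],w['range_z'][170:200:5,319])
E
```

```text
173 39.477221175590955 0.04701696183421253 [0.0787 0.     0.0459]
175 38.56865974769076 0.045577946251961154 [0.0786 0.     0.0437]
177 37.652427940096864 0.044192222954745924 [0.0785 0.     0.0416]
[0.3605 0.1966 0.1928 0.1923 0.19   0.1904 0.1893] [0.1759 0.168  0.1674 0.1665 0.1655 0.164 ]
```

View pics/w9c.png

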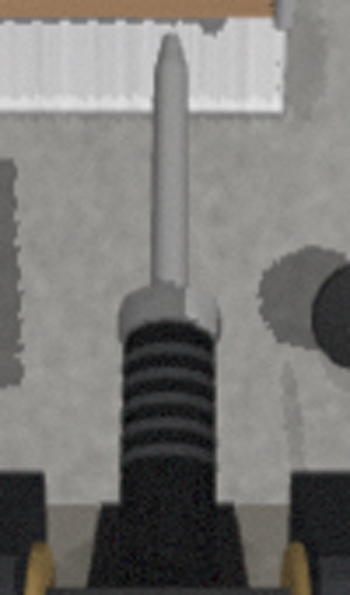

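```bash
cat >> h.py <<'E'
TIP=np.array([.079,0,.049])
def tipgo(tip,head=-18,D=49.5,note=''):
    Rt=Rtool(head,D); go(np.asarray(tip)-Rt@TIP,Rt,note); return np.asarray(tip)-Rt@TIP
E
python3 - <<'E'
from h import *
h=np.deg2rad(-18);u=np.array([np.cos(h),np.sin(h),0])
F=np.array([.623,-.282,.14])
print(tipgo(F-.13*u+[0,0,.05],note='standoff'))
E
```

```text
standoff ROW [-0.398  0.891  0.156] [-0.194  0.655  0.518] rows>= 6.0
[ 0.412  -0.2134  0.176 ]
```

```bash
python3 -m inch '1 -0.398 0.891 0.156 -0.194 0.655 0.518;1 -0.398 0.891 0.156 -0.194 0.655 0.518;1 -0.398 0.891 0.156 -0.194 0.655 0.518;1 -0.398 0.891 0.156 -0.194 0.655 0.518;1 -0.398 0.891 0.156 -0.194 0.655 0.518;1 -0.398 0.891 0.156 -0.194 0.655 0.518;1 -0.398 0.891 0.156 -0.194 0.655 0.518;1 -0.398 0.891 0.156 -0.194 0.655 0.518;1 -0.398 0.891 0.156 -0.194 0.655 0.518;1 -0.398 0.891 0.156 -0.194 0.655 0.518' 60
python3 - <<'E'
from h import *
import pickle
p,Rc,s=pose();print(p,s['force'],s['width'],s['q'])
d={'s':s}
for n in ['wrist','scene','top']:
    f=arm.grab_frame(n);d[n]=f;save(n+'10',f)
T=np.eye(4);T[:3,:3]=Rc;T[:3,3]=p;d['Tt']=T;d['wrist']['T']=T@d['wrist']['tool_from_camera']
pickle.dump(d,open('f10.pkl','wb'))
tip=p+Rc@TIP;print('tip pred',tip,proj(d['wrist'],tip,d['wrist']['T']),proj(d['scene'],tip),proj(d['top'],tip))
g=p+Rc@np.array([0,0,-.019]);print('dir',(tip-g)/np.linalg.norm(tip-g))
for n,f in d.items():
  if n in('scene','top'):
    u=proj(f,tip).astype(int);save(n+'10c',dict(img=cv2.resize(f['img'][u[1]-40:u[1]+40,u[0]-55:u[0]+55],None,fx=7,fy=7,interpolation=cv2.INTER_CUBIC)));print(n,u)
E
```

```text
t: 11.75
eef_pos: [0.4116, -0.2574, 0.1974]
ee_rot: [-3.068, -0.664, -0.309]
force: [0.0, 0.1, -0.3]
width: 0.0127
[ 0.4116 -0.2574  0.1974] [ 0.0442  0.0929 -0.2697] 0.012665705071809521 [-0.1335 -0.269  -1.0171  0.2222 -0.1601  1.2133]
tip pred [ 0.5007 -0.2821  0.2076] [318.8485  98.6011] [188.2548 201.9054] [485.7293 208.6043]
dir [ 0.9651 -0.2579 -0.0455]
scene [188 201]
top [485 208]
```

View pics/wrist10.png

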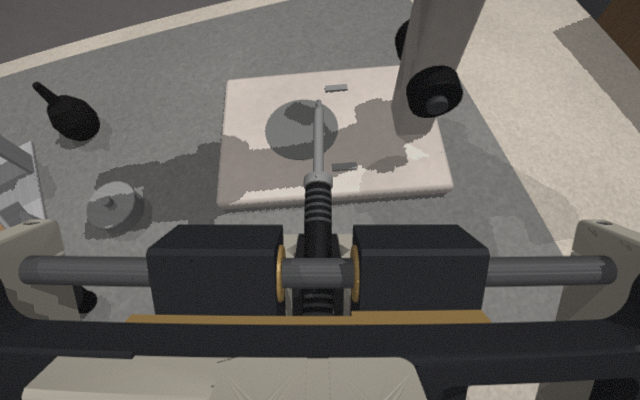

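View pics/scene10c.png

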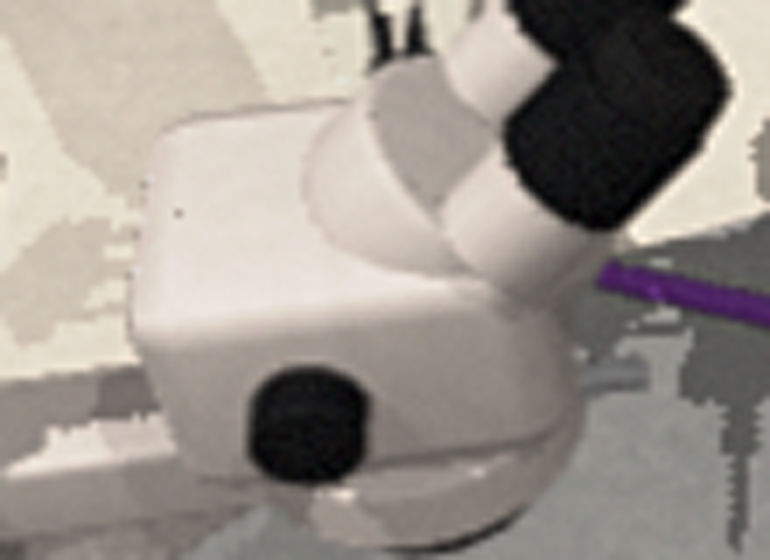

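View pics/top10c.png

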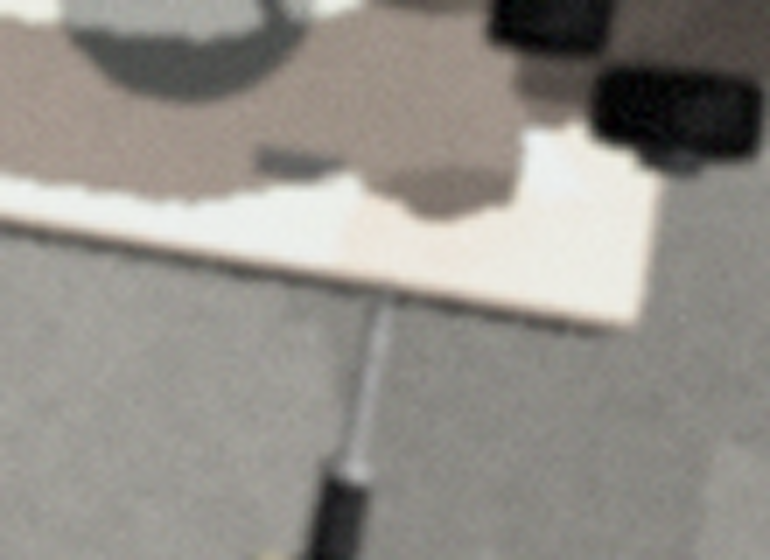

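```bash
python3 - <<'E'
from h import *
import pickle
d=pickle.load(open('f10.pkl','rb'));w=d['wrist']
save('wc',dict(img=cv2.resize(w['img'][55:225,205:465],None,fx=3,fy=3,interpolation=cv2.INTER_CUBIC)))
E
```

```text
(no output)
```

View pics/wc.png

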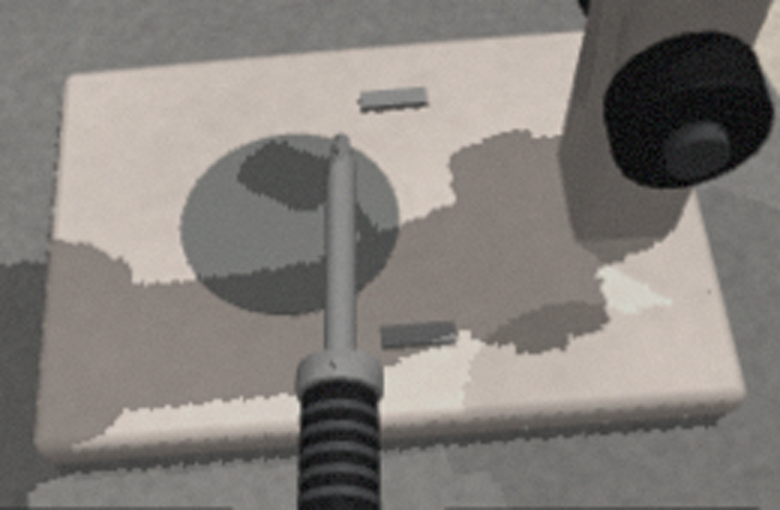

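```bash
python3 - <<'E'
from h import *
import pickle
d=pickle.load(open('f10.pkl','rb'));w=d['wrist'];T=w['T']
c=lambda u,v:(205+u/3,55+v/3)
pt=lambda u,v:onz(w,c(u,v),.02,T)
TL,BL,BR=pt(68,75),pt(40,440),pt(742,385)
print(TL,BL,BR,np.linalg.norm(TL-BL),np.linalg.norm(BL-BR))
x=(BR-BL);x/=np.linalg.norm(x);y=(TL-BL)/np.linalg.norm(TL-BL);print(x,y,x@y)
L=[pt(180,224),pt(400,222)];V=[pt(288,133),pt(280,315)]
print('disc',(L[0]+L[1])/2,(V[0]+V[1])/2,np.linalg.norm(L[0]-L[1]),np.linalg.norm(V[0]-V[1]))
print('clips',pt(393,98),pt(418,334),(pt(393,98)+pt(418,334))/2)
# from corners, centre of base = midpoint TL-BR, at scope (.035,0)
ctr=(TL+BR)/2;print('origin from corners',ctr-.035*x)
t0=pickle.load(open('f0.pkl','rb'))
t=t0['top'];ct=lambda u,v:(395+u/3.6,85+v/3.6);TL,BR=onz(t,ct(93,127),.02),onz(t,ct(452,465),.02);print('top',(TL+BR)/2-.035*np.array([-.203,-.979,0]))
s=t0['scene'];cs=lambda u,v:(85+u/2.9,140+v/2.9);a,b=onz(s,cs(490,322),.02),onz(s,cs(147,578),.02);print('scene',(a+b)/2-.035*np.array([-.203,-.979,0]))
E
```

```text
[ 0.7367 -0.1997  0.02  ] [ 0.5496 -0.1608  0.02  ] [ 0.4935 -0.4313  0.02  ] 0.1910544475672193 0.2762806391583439
[-0.2031 -0.9792  0.    ] [ 0.979  -0.2038  0.    ] 0.0007683335646924916
disc [ 0.6204 -0.2805  0.02  ] [ 0.6227 -0.2789  0.02  ] 0.09541110363268457 0.09534578058668047
clips [ 0.6735 -0.3429  0.02  ] [ 0.5517 -0.3174  0.02  ] [ 0.6126 -0.3302  0.02  ]
origin from corners [ 0.6222 -0.2813  0.02  ]
top [ 0.6204 -0.2805  0.02  ]
scene [ 0.6297 -0.2786  0.02  ]
```

```bash
python3 - <<'E'
from h import *
h=np.deg2rad(-18);u=np.array([np.cos(h),np.sin(h),0])
F=np.array([.6215,-.281,.14])
print(tipgo(F-.05*u+[0,0,.0],note='standoff'))
E
```

```text
standoff ROW [ 0.024 -0.113  0.331] [-0.075  0.041  0.004] rows>= 3.0
[ 0.4865 -0.2372  0.126 ]
```

```bash
python3 -m inch '1 0.024 -0.113 0.331 -0.075 0.041 0;1 0.024 -0.113 0.331 -0.075 0.041 0;1 0.024 -0.113 0.331 -0.075 0.041 0;1 0.024 -0.113 0.331 -0.075 0.041 0;1 0.024 -0.113 0.331 -0.075 0.041 0;1 0.024 -0.113 0.331 -0.075 0.041 0' 60
python3 - <<'E'
from h import *
import pickle
p,Rc,s=pose();print(p,s['force'],s['width'],s['q'])
d={'s':s}
for n in ['wrist','scene','top']:
    f=arm.grab_frame(n);d[n]=f;save(n+'11',f)
T=np.eye(4);T[:3,:3]=Rc;T[:3,3]=p;d['Tt']=T;d['wrist']['T']=T@d['wrist']['tool_from_camera']
pickle.dump(d,open('f11.pkl','wb'))
tip=p+Rc@TIP;print('tip pred',tip,proj(d['wrist'],tip,d['wrist']['T']),proj(d['scene'],tip),proj(d['top'],tip))
g=p+Rc@np.array([0,0,-.019]);print('dir',(tip-g)/np.linalg.norm(tip-g))
for n,f in d.items():
  if n in('scene','top'):
    u=proj(f,tip).astype(int);save(n+'11c',dict(img=cv2.resize(f['img'][u[1]-40:u[1]+40,u[0]-55:u[0]+55],None,fx=7,fy=7,interpolation=cv2.INTER_CUBIC)));print(n,u)
h=np.deg2rad(-18);u=np.array([np.cos(h),np.sin(h),0])
F=np.array([.6215,-.281,.14])
tipgo(F-.05*u,note='standoff'); tipgo(F,note='final')
E
```

```text
t: 12.5
eef_pos: [0.463, -0.2712, 0.1722]
ee_rot: [-3.07, -0.651, -0.309]
force: [-0.3, -0.5, -0.9]
width: 0.0127
[ 0.463  -0.2712  0.1722] [-0.3482 -0.4903 -0.8835] 0.012730906863600119 [-0.1884 -0.1035 -1.0166  0.3645 -0.0031  1.1108]
tip pred [ 0.5521 -0.2959  0.1813] [318.8514  98.6163] [188.6675 225.955 ] [486.5775 185.021 ]
dir [ 0.9643 -0.2583 -0.0579]
scene [188 225]
top [486 185]
standoff ROW [-0.062 -0.122  0.156] [-0.072  0.053  0.002] rows>= 2.0
final ROW [ 0.071 -0.114  0.257] [-0.072  0.053  0.002] rows>= 2.0
```

View pics/scene11c.png

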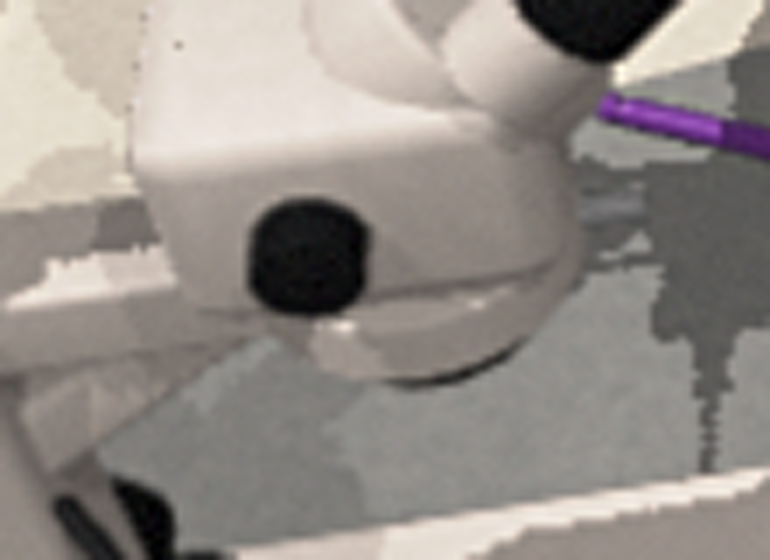

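View pics/top11c.png

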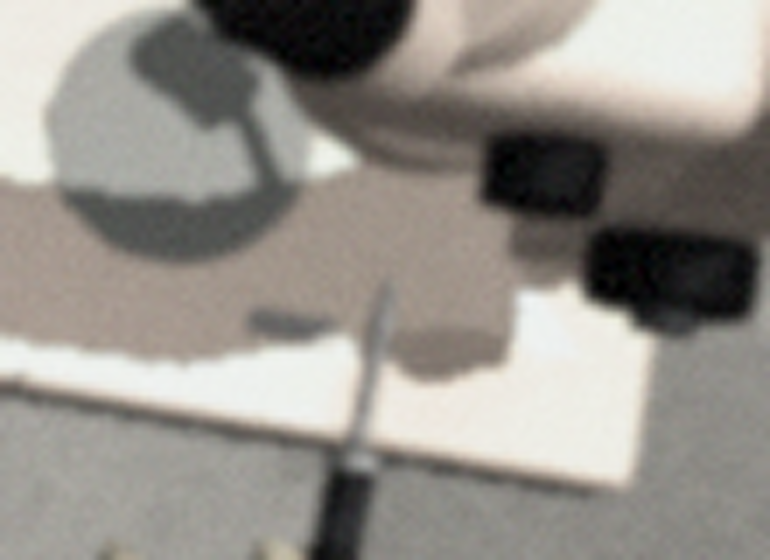

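View pics/wrist11.png

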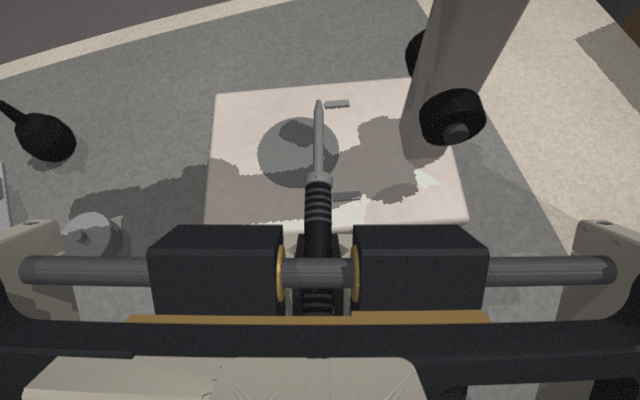

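```bash
cat > fk.py <<'E'
from h import *
from scipy.optimize import least_squares
Qs=[([1.56608919,.359419,.01106,-.000326,-1.224097,-.288129],[.194726,.645796,.225607],[3.139914,-.000178,-.292947]),
([1.0436,.2999,-.0249,-.188,-1.4336,.8234],[.3727,.4047,.2265],[-3.14,.262,.253]),
([.5784,.3855,-.0553,-.0858,-1.3799,1.2724],[.5439,.1649,.1785],[-3.14,.263,.253]),
([.6431,.4938,.0598,-.1287,-1.4529,1.2173],[.5487,.2336,.1547],[-3.14,.339,.254]),
([.541,.163,-.3679,-.0019,-1.0411,1.2846],[.5243,.092,.1793],[-3.14,.002,.254]),
([.5843,.0072,-.4302,-.001,-1.1277,1.2411],[.4613,.0755,.2258],[-3.139,-.005,.254]),
([-.1335,-.269,-1.0171,.2222,-.1601,1.2133],[.4116,-.2574,.1974],[-3.068,-.664,-.309]),
([-.1884,-.1035,-1.0166,.3645,-.0031,1.1108],[.463,-.2712,.1722],[-3.07,-.651,-.309])]
E3=np.eye(3)
def fk(q,P):
    h,r0,a2,b2,a3,e3,L,c1,c4,c6,s4,s6=P
    A=R.from_rotvec
    R1=A([0,0,q[0]+c1]);R2=R1*A([0,q[1],0]);R3=R2*A([0,-q[2],0])
    p=np.array([0,0,h])+R1.apply([r0,0,0])+R2.apply([b2,0,a2])+R3.apply([a3,0,e3])
    R5=R3*A([s4*q[3]+c4,0,0])*A([0,-q[4],0]); R6=R5*A([s6*q[5]+c6,0,0])
    p=p+R6.apply([L,0,0])
    M=R6.as_matrix()  # local x=tool z ; local z -> tool x
    Rt=np.stack([M[:,2],-M[:,1],M[:,0]],1) ; Rt[:,1]=np.cross(Rt[:,2],Rt[:,0])
    return p,Rt
def fit():
    best=None
    for s4 in(1,-1):
     for s6 in(1,-1):
      for c6 in (0,np.pi/2,-np.pi/2,np.pi):
       def res(v):
        P=np.r_[v,s4,s6];o=[]
        for q,p,rr in Qs:
            a,B=fk(q,P);o+=list((a-p)*10);o+=list((B-R.from_euler('xyz',rr).as_matrix()).ravel())
        return o
       r=least_squares(res,[.2,0,.4,0,.4,0,.25,0,0,c6])
       if best is None or r.cost<best[0]: best=(r.cost,np.r_[r.x,s4,s6],r.fun)
    return best
if __name__=='__main__':
    b=fit();print(b[0],b[1]);print(np.abs(b[2]).max());np.save('P.npy',b[1])
    for q,p,rr in Qs: print((fk(q,b[1])[0]-p)*1e3)
E
python3 fk.py
```

```text
0.3493878108202256 [ 0.2154  0.0599  0.5987  0.0334  0.3897  0.0055  0.4302 -0.3275 -0.0322
  1.2801 -1.     -1.    ]
0.35744651694651935
[ 35.7447 -17.2951 -19.4267]
[ 7.2564 13.5832 14.051 ]
[-2.531  -2.791   1.4609]
[ 5.1775 -9.4571  6.0245]
[-5.4589  8.9766 -1.2261]
[-17.6362  28.4683  -2.109 ]
[18.2547 24.6218  5.3911]
[ 2.8553  6.4054 -4.1657]
```

```bash
python3 - <<'E'
s=open('fk.py').read()
s=s.replace("L,c1,c4,c6,s4,s6=P","L,c1,c4,c6,d1,x5,z5,s4,s6=P").replace("R1.apply([r0,0,0])","R1.apply([r0,d1,0])").replace("p=p+R6.apply([L,0,0])","p=p+R5.apply([x5,0,z5])+R6.apply([L,0,0])")
s=s.replace(".25,0,0,c6]",".25,0,0,c6,-.19,0,0]")
open('fk.py','w').write(s)
E
python3 fk.py
```

```text
0.028958214955942578 [ 0.1247  0.0179  0.6195 -0.0065  0.376   0.051  -1.8769  0.0003 -0.0001
  1.5712 -0.1934  2.2897  0.0427 -1.     -1.    ]
0.13493841094646047
[  1.4153  -4.0784 -12.0181]
[-1.8002 -2.0178 13.4938]
[ 0.8615  0.5977 -0.8685]
[1.8733 2.4198 4.1215]
[ 7.2612  2.6165 -1.5344]
[-1.866  -2.9941 -7.2184]
[3.3984 1.388  5.5977]
[-4.5164  2.0707 -1.5737]
```

```bash
python3 - <<'E'
s=open('fk.py').read()
s=s.replace("d1,x5,z5,s4","d1,d3,z5,s4").replace("R3.apply([a3,0,e3])","R3.apply([a3,d3,e3])").replace("R5.apply([x5,0,z5])","R5.apply([0,0,z5])")
s=s.replace("print((fk(q,b[1])[0]-p)*1e3)","B=fk(q,b[1]);print((B[0]-p)*1e3,np.rad2deg(R.from_matrix(B[1].T@R.from_euler('xyz',rr).as_matrix()).as_rotvec()))")
open('fk.py','w').write(s)
E
python3 fk.py
```

```text
0.028958214955942196 [ 0.1247  0.0179  0.6195 -0.0065  0.376   0.051   0.4128  0.0003 -0.0001
  1.5712  1.9639 -2.1573  0.0427 -1.     -1.    ]
0.13493840743181634
[  1.4153  -4.0784 -12.0181] [-0.0009 -0.0031 -0.0061]
[-1.8002 -2.0178 13.4938] [ 0.0053 -0.011  -0.0038]
[ 0.8615  0.5977 -0.8685] [ 0.0331 -0.0133  0.0088]
[1.8733 2.4198 4.1215] [0.0255 0.0134 0.0078]
[ 7.2612  2.6165 -1.5344] [ 0.0235 -0.0227 -0.0145]
[-1.866  -2.9941 -7.2184] [-0.0034 -0.0064  0.004 ]
[3.3984 1.388  5.5977] [ 0.0034  0.011  -0.0086]
[-4.5164  2.0707 -1.5737] [-0.0477 -0.0211  0.0125]
```

```bash
python3 - <<'E'
s=open('fk.py').read()
s=s.replace("d1,d3,z5,s4","d1,y4,z4,y5,z5,s4").replace("R3.apply([a3,d3,e3])","R3.apply([a3,0,e3])")
s=s.replace("    R5=R3*A([s4*q[3]+c4,0,0])*A([0,-q[4],0])","    R4=R3*A([s4*q[3]+c4,0,0]);p=p+R4.apply([0,y4,z4]);R5=R4*A([0,-q[4],0])").replace("R5.apply([0,0,z5])","R5.apply([0,y5,z5])")
s=s.replace("-.19,0,0]","-.19,0,0,0,0]")
open('fk.py','w').write(s)
E
python3 fk.py
```

```text
2.3291878513732634e-06 [  0.1988  -0.0002   0.6014   0.0001   0.4637   0.       0.3779  -0.0002
   0.0002   1.5707   0.0001  24.2435   0.0001 -24.4354   0.      -1.
  -1.    ]
0.0005891437794036669
[ 0.0239 -0.025  -0.0036] [ 0.0024  0.0082 -0.0066]
[-0.0115  0.0182 -0.0359] [-0.0113 -0.0027 -0.0007]
[ 0.0335 -0.027  -0.0112] [ 0.0139 -0.0097  0.0112]
[-0.0063  0.0504  0.0186] [0.0043 0.0177 0.0118]
[ 0.0024 -0.0352  0.0272] [ 0.0131 -0.0197 -0.017 ]
[-0.0391  0.0251  0.0124] [-0.014  -0.0029  0.0024]
[ 0.035  -0.0589  0.0121] [ 0.0193  0.01   -0.011 ]
[-0.0224  0.0492 -0.0196] [-0.0302 -0.0228  0.0098]
```

```bash
cat > ik.py <<'E'
from fk import *
P=np.load('P.npy')
lo=np.array([-3.07,-1.43,-1.02,-3.03,-3.05,-3.03]);hi=np.array([3.07,2.12,1.25,1.67,0,3.03])
def ik(p,Rt,q0s,m=.02):
    best=None
    for q0 in q0s:
        q0=np.clip(q0,lo+m+.001,hi-m-.001)
        f=lambda q:(lambda a:np.r_[(a[0]-p)*10,(a[1]-Rt).ravel()])(fk(q,P))
        r=least_squares(f,q0,bounds=(lo+m,hi-m))
        if best is None or r.cost<best[0]-1e-9: best=(r.cost,r.x)
    return best
def rot(head,D,rho,phi=40.5):
    Rt=Rtool(head,D); h=np.deg2rad(head);e=np.deg2rad(90-D-phi)
    u=np.array([np.cos(h)*np.cos(e),np.sin(h)*np.cos(e),np.sin(e)])
    return R.from_rotvec(u*np.deg2rad(rho)).as_matrix()@Rt
E
python3 - <<'E'
from ik import *
q0=arm.get_state()['q'];print(q0)
F=np.array([.6215,-.281,.14])
for head in range(-60,50,10):
  for rho in (-60,-40,-20,0,20,40,60):
    Rt=rot(head,49.5,rho);c=ik(F-Rt@TIP,Rt,[q0,[0,.4,-.4,0,-.8,1.2],[0,.4,-.4,1,-.8,0.2],[0,.4,-.4,-1,-.8,2]])
    if c[0]<1e-6: print(head,rho,c[1],'margin',np.minimum(c[1]-lo,hi-c[1]).min())
E
```

```text
[-0.1894 -0.1032 -1.0163  0.3648 -0.003   1.1107]
-60 -60 [ 0.3861  0.6707 -0.5734  0.8419 -1.3905 -0.0971] margin 0.4466174327379733
-60 -40 [ 0.355   0.5044 -0.6912  0.9112 -1.1533 -0.2946] margin 0.32876180715162195
-60 -20 [ 0.2658  0.3402 -0.8572  1.115  -0.884  -0.5729] margin 0.16280470345786224
-50 -60 [ 0.3826  0.5939 -0.7721  1.0308 -1.2808 -0.1691] margin 0.24791691415324346
-50 -40 [ 0.3125  0.4216 -0.8717  1.1412 -1.0436 -0.3474] margin 0.14830154394697026
-50 -20 [ 0.1352  0.2594 -1.      1.4285 -0.7684 -0.6113] margin 0.02000000005427438
-50 40 [-0.5927  0.1227 -0.5939 -1.7724 -0.3009  2.6595] margin 0.30093418740293804
-50 60 [-0.9558  0.3366 -0.7278 -2.0098 -0.9023  3.0057] margin 0.024307854250698924
-40 -60 [ 0.3236  0.5192 -0.9572  1.2916 -1.2052 -0.2607] margin 0.06281592803529823
-40 40 [-0.6505  0.1448 -0.5516 -1.5359 -0.4754  2.5678] margin 0.4621522045044868
-40 60 [-0.9668  0.3498 -0.6009 -1.7498 -0.9623  2.8337] margin 0.19629470868373877
-30 40 [-0.7329  0.1952 -0.4895 -1.3873 -0.6733  2.5863] margin 0.44365964031914995
-30 60 [-0.974   0.3906 -0.4799 -1.5
[... 1165 characters left out ...]
3228  2.7342] margin 0.2957808742000618
10 60 [-0.9102  0.6531  0.059  -1.0798 -1.5892  2.589 ] margin 0.44095636060124166
20 20 [-0.7506  0.4137 -0.0929 -0.8645 -1.1574  2.9452] margin 0.08479904639103175
20 40 [-0.8194  0.5707  0.0718 -0.9164 -1.4637  2.7703] margin 0.2597237355298079
20 60 [-0.8727  0.7277  0.2078 -1.0078 -1.727   2.5835] margin 0.44647265270503533
30 40 [-0.791   0.6493  0.2083 -0.8515 -1.6011  2.8082] margin 0.2217885678262923
30 60 [-0.829   0.8038  0.3608 -0.9467 -1.8661  2.5848] margin 0.44516017487810045
40 40 [-0.7544  0.7274  0.3481 -0.7924 -1.7357  2.8494] margin 0.1806169854503903
40 60 [-0.7804  0.881   0.5173 -0.8946 -2.0062  2.5923] margin 0.43766649814455505
```

```bash
cat >> ik.py <<'E'
def joints(q):
    A=R.from_rotvec;h,r0,a2,b2,a3,e3,L,c1,c4,c6,d1,y4,z4,y5,z5,s4,s6=P
    R1=A([0,0,q[0]]);R2=R1*A([0,q[1],0]);R3=R2*A([0,-q[2],0])
    p0=np.array([0,0,h]);p1=p0+R2.apply([0,0,a2]);p2=p1+R3.apply([a3,0,0])
    R4=R3*A([-q[3],0,0]);p3=p2+R4.apply([0,y4+y5,0])
    return [p1,p2,p3,fk(q,P)[0]]
SO=np.array([.6215,-.281,0]);SX=np.array([-.203,-.979,0]);SY=np.array([.979,-.203,0])
def sc(p): d=p-SO; return np.round([d@SX*1e3,d@SY*1e3,p[2]*1e3])
E
python3 - <<'E'
from ik import *
import pickle
q0=arm.get_state()['q']
F=np.array([.6215,-.281,.14])
for head,rho in [(-20,20),(-10,20),(-10,30),(0,20),(0,40),(-20,40)]:
    Rt=rot(head,49.5,rho);c=ik(F-Rt@TIP,Rt,[[-.5,.15,-.45,-1,-.5,2.5]])
    print(head,rho,c[0],c[1]);[print('   ',n,sc(x)) for n,x in zip(['elbow','wr_c','wr','tcp'],joints(c[1]))]
# scope head extents from top/scene depth
d=pickle.load(open('f0.pkl','rb'))
for n in ['top','scene']:
    f=d[n];T=np.linalg.inv(f['extrinsics']);pts=[]
    for v in range(80,345,2):
        for u in range(80,620,2):
            z=f['range_z'][v,u]
            if z>0:
                o,dd=ray(f,(u,v));pts.append(sc(o+dd*z))
    pts=np.array(pts);m=(abs(pts[:,0])<200)&(abs(pts[:,1])<200)&(pts[:,2]>180)
    q=pts[m]
    for z0 in range(200,500,40):
        k=q[(q[:,2]>=z0)&(q[:,2]<z0+40)]
        if len(k):
          kk=k[k[:,0]<80]
          print(n,z0,len(k),'x',k[:,0].min(),k[:,0].max(),'y',k[:,1].min(),k[:,1].max(), 'ymin x<80',kk[:,1].min() if len(kk) else None)
E
```

```text
-20 20 7.219355288536045e-25 [-0.4565  0.1197 -0.5013 -0.9767 -0.4073  2.3595]
    elbow [-131. -596.  796.]
    wr_c [ -37. -231.  526.]
    wr [  44. -347.  397.]
    tcp [-18. -90. 127.]
-10 20 6.077348976711698e-27 [-0.6056  0.1831 -0.41   -1.0034 -0.646   2.6031]
    elbow [-106. -565.  790.]
    wr_c [  44. -211.  531.]
    wr [ 104. -334.  397.]
    tcp [ -2. -92. 127.]
-10 30 3.7736852213663876e-24 [-0.7326  0.2553 -0.3497 -1.0954 -0.8473  2.6524]
    elbow [ -72. -534.  781.]
    wr_c [ 120. -205.  517.]
    wr [ 147. -333.  377.]
    tcp [ -4. -92. 128.]
0 20 7.694120942706117e-28 [-0.689   0.2568 -0.3138 -0.9705 -0.8385  2.7508]
    elbow [ -78. -530.  781.]
    wr_c [ 104. -185.  530.]
    wr [ 160. -311.  397.]
    tcp [ 14. -91. 127.]
0 40 4.2516340266086744e-27 [-0.842   0.4133 -0.1848 -1.0699 -1.1767  2.6986]
    elbow [  -5. -471.  750.]
    wr_c [ 223. -164.  488.]
    wr [ 241. -295.  349.]
    tcp [ 10. -92. 129.]
-20 40 6.600513594222902e-27 [-0.7941  0.2617 -0.4039 -1.2666 -0.8564  2.6237]
    elbow [ -62. -536.  780.]
    wr_c [ 140. -233.  493.]
    wr [ 125. -359.  349.]
    tcp [-22. -90. 129.]
top 200 36 x 107.0 155.0 y -26.0 -15.0 ymin x<80 None
top 240 49 x -41.0 154.0 y -46.0 22.0 ymin x<80 -46.0
top 280 200 x -48.0 155.0 y -62.0 22.0 ymin x<80 -62.0
top 320 297 x -63.0 158.0 y -62.0 62.0 ymin x<80 -62.0
top 360 868 x -96.0 157.0 y -51.0 44.0 ymin x<80 -51.0
top 400 330 x -106.0 -49.0 y -52.0 48.0 ymin x<80 -52.0
scene 200 163 x 60.0 161.0 y 7.0 77.0 ymin x<80 14.0
scene 240 273 x -64.0 161.0 y 0.0 50.0 ymin x<80 0.0
scene 280 381 x -56.0 160.0 y -18.0 64.0 ymin x<80 -13.0
scene 320 462 x -65.0 162.0 y -38.0 65.0 ymin x<80 -38.0
scene 360 658 x -98.0 159.0 y -36.0 54.0 ymin x<80 -36.0
scene 400 227 x -104.0 -50.0 y -42.0 53.0 ymin x<80 -42.0
```

```bash
cat >> ik.py <<'E'
from scipy.spatial.transform import Slerp
def path(q,wps,n=10):
    for (pt,Rt) in wps:
        p0,R0=fk(q,P);sl=Slerp([0,1],R.from_matrix([R0,Rt]))
        for i in range(1,n+1):
            p=p0+(pt-p0)*i/n;c=ik(p,sl(i/n).as_matrix(),[q],m=.0005);
            print(np.round(c[1],2),'dq',np.round(abs(c[1]-q).max(),2),'err %.1e'%c[0]);q=c[1]
        print('--')
    return q
def tp(tip,head,D,rho): Rt=rot(head,D,rho);return np.asarray(tip)-Rt@TIP,Rt
E
python3 - <<'E'
from ik import *
q0=arm.get_state()['q']
F=np.array([.6215,-.281,.14]);h=np.deg2rad(-20);u=np.array([np.cos(h),np.sin(h),0])
path(q0,[tp(F-.09*u+[0,0,.04],-10,75,10),tp(F-.09*u+[0,0,.02],-20,60,25),tp(F-.05*u,-20,49.5,20),tp(F,-20,49.5,20)],8)
E
```

```text
[-0.15 -0.11 -0.85  0.03 -0.22  1.42] dq 0.34 err 5.2e-19
[-0.16 -0.1  -0.77 -0.05 -0.34  1.5 ] dq 0.12 err 2.9e-27
[-0.17 -0.1  -0.71 -0.09 -0.45  1.54] dq 0.1 err 4.2e-28
[-0.18 -0.09 -0.66 -0.12 -0.54  1.56] dq 0.09 err 2.2e-21
[-0.19 -0.07 -0.61 -0.14 -0.63  1.58] dq 0.09 err 1.3e-22
[-0.19 -0.06 -0.56 -0.16 -0.71  1.59] dq 0.08 err 2.2e-25
[-0.2  -0.04 -0.51 -0.17 -0.79  1.6 ] dq 0.08 err 4.0e-26
[-0.21 -0.02 -0.47 -0.18 -0.87  1.61] dq 0.08 err 8.3e-26
--
[-0.22 -0.03 -0.49 -0.23 -0.83  1.62] dq 0.04 err 3.8e-26
[-0.24 -0.04 -0.5  -0.27 -0.78  1.63] dq 0.04 err 1.4e-26
[-0.26 -0.05 -0.52 -0.32 -0.74  1.66] dq 0.05 err 4.8e-27
[-0.28 -0.05 -0.54 -0.37 -0.71  1.68] dq 0.05 err 4.0e-27
[-0.3  -0.05 -0.55 -0.43 -0.67  1.72] dq 0.06 err 3.1e-25
[-0.33 -0.06 -0.56 -0.5  -0.64  1.77] dq 0.07 err 2.9e-23
[-0.36 -0.05 -0.57 -0.58 -0.62  1.83] dq 0.08 err 4.3e-21
[-0.4  -0.05 -0.57 -0.67 -0.6   1.9 ] dq 0.09 err 1.3e-19
--
[-0.4  -0.04 -0.58 -0.69 -0.56  1.94] dq 0.04 err 1.1e-23
[-0.4  -0.03 -0.59 -0.72 -0.53  1.98] dq 0.04 err 1.8e-25
[-0.41 -0.02 -0.59 -0.75 -0.51  2.03] dq 0.05 err 1.3e-26
[-0.42 -0.01 -0.59 -0.79 -0.48  2.09] dq 0.06 err 1.5e-26
[-0.43  0.   -0.59 -0.83 -0.46  2.16] dq 0.07 err 1.6e-25
[-0.44  0.02 -0.59 -0.88 -0.44  2.23] dq 0.07 err 2.8e-24
[-0.46  0.03 -0.58 -0.94 -0.43  2.31] dq 0.08 err 2.4e-22
[-0.49  0.05 -0.58 -1.   -0.42  2.4 ] dq 0.09 err 8.0e-21
--
[-0.48  0.06 -0.57 -1.   -0.42  2.4 ] dq 0.01 err 9.3e-25
[-0.48  0.07 -0.56 -1.   -0.42  2.39] dq 0.01 err 7.8e-24
[-0.47  0.08 -0.55 -0.99 -0.42  2.39] dq 0.01 err 1.3e-22
[-0.47  0.08 -0.54 -0.99 -0.42  2.38] dq 0.01 err 1.2e-23
[-0.47  0.09 -0.53 -0.99 -0.41  2.38] dq 0.01 err 6.5e-22
[-0.46  0.1  -0.52 -0.98 -0.41  2.37] dq 0.01 err 8.7e-22
[-0.46  0.11 -0.51 -0.98 -0.41  2.37] dq 0.01 err 1.0e-21
[-0.46  0.12 -0.5  -0.98 -0.41  2.36] dq 0.01 err 2.8e-22
--
```

```bash
python3 - <<'E'
from ik import *
F=np.array([.6215,-.281,.14]);h=np.deg2rad(-20);u=np.array([np.cos(h),np.sin(h),0])
go(*tp(F-.09*u+[0,0,.04],-10,75,10))
E
```

```text
ROW [ 0.005 -0.121 -0.133] [ 0.093 -0.38   0.029] rows>= 3.0
```

```bash
python3 -m inch '1 0.002 -0.06 -0.066 0.046 -0.19 0.014;1 0.005 -0.121 -0.133 0.093 -0.38 0.029;1 0.005 -0.121 -0.133 0.093 -0.38 0.029;1 0.005 -0.121 -0.133 0.093 -0.38 0.029;1 0.005 -0.121 -0.133 0.093 -0.38 0.029;1 0.005 -0.121 -0.133 0.093 -0.38 0.029;1 0.005 -0.121 -0.133 0.093 -0.38 0.029' 60
python3 - <<'E'
from ik import *
print(pose()[2]['q'],pose()[2]['width'])
F=np.array([.6215,-.281,.14]);h=np.deg2rad(-20);u=np.array([np.cos(h),np.sin(h),0])
go(*tp(F-.09*u+[0,0,.04],-10,75,10))
go(*tp(F-.09*u+[0,0,.02],-20,60,25))
E
```

```text
t: 13.35
eef_pos: [0.4487, -0.2326, 0.2054]
ee_rot: [-2.98, -0.251, -0.293]
force: [0.7, -0.0, -0.8]
width: 0.0128
[-0.206  -0.0216 -0.4721 -0.1841 -0.8645  1.6065] 0.012771842691514356
 ROW [ 0.005 -0.002 -0.004] [ 0.001  0.001 -0.001] rows>= 1.0
 ROW [-0.043 -0.044  0.14 ] [0.179 0.287 0.252] rows>= 3.0
```

```bash
python3 -m inch '1 -0.02 -0.02 0.07 0.09 0.145 0.126;1 -0.043 -0.044 0.14 0.179 0.287 0.252;1 -0.043 -0.044 0.14 0.179 0.287 0.252;1 -0.043 -0.044 0.14 0.179 0.287 0.252;1 -0.043 -0.044 0.14 0.179 0.287 0.252;1 -0.043 -0.044 0.14 0.179 0.287 0.252;1 -0.043 -0.044 0.14 0.179 0.287 0.252' 60
python3 - <<'E'
from ik import *
print(pose()[2]['q'],pose()[2]['width'])
F=np.array([.6215,-.281,.14]);h=np.deg2rad(-20);u=np.array([np.cos(h),np.sin(h),0])
go(*tp(F-.09*u+[0,0,.02],-20,60,25))
go(*tp(F-.05*u,-20,49.5,20))
E
```

```text
t: 14.05
eef_pos: [0.4533, -0.2127, 0.1655]
ee_rot: [-2.662, -0.456, -0.656]
force: [-0.3, 0.1, -0.0]
width: 0.0126
[-0.3988 -0.0505 -0.5713 -0.6631 -0.5989  1.8979] 0.012605108198157421
 ROW [-0.005  0.004  0.001] [-0.     0.001  0.003] rows>= 1.0
 ROW [0.058 0.049 0.168] [-0.02   0.163 -0.102] rows>= 2.0
```

```bash
python3 -m inch '1 0.03 0.025 0.085 -0.01 0.08 -0.05;1 0.058 0.049 0.168 -0.02 0.163 -0.102;1 0.058 0.049 0.168 -0.02 0.163 -0.102;1 0.058 0.049 0.168 -0.02 0.163 -0.102;1 0.058 0.049 0.168 -0.02 0.163 -0.102;1 0.058 0.049 0.168 -0.02 0.163 -0.102' 60
python3 - <<'E'
from ik import *
import pickle
p,Rc,s=pose();print(p,s['force'],s['width'],s['q'])
F=np.array([.6215,-.281,.14]);h=np.deg2rad(-20);u=np.array([np.cos(h),np.sin(h),0])
d={'s':s}
for n in ['wrist','scene','top']:
    f=arm.grab_frame(n);d[n]=f
save('w12',d['wrist'])
T=np.eye(4);T[:3,:3]=Rc;T[:3,3]=p;d['wrist']['T']=T@d['wrist']['tool_from_camera']
pickle.dump(d,open('f12.pkl','wb'))
tip=p+Rc@TIP;print('tip pred',tip)
for n in('scene','top'):
    f=d[n];U=proj(f,tip);c=U.astype(int);print(n,U,'crop',(U-c+[55,40])*7);save(n+'12c',dict(img=cv2.resize(f['img'][c[1]-40:c[1]+40,c[0]-55:c[0]+55],None,fx=7,fy=7,interpolation=cv2.INTER_CUBIC)))
go(*tp(F-.05*u,-20,49.5,20));go(*tp(F,-20,49.5,20))
E
```

```text
t: 14.65
eef_pos: [0.4898, -0.228, 0.1272]
ee_rot: [-2.693, -0.656, -0.635]
force: [-0.2, 0.2, -0.9]
width: 0.0127
[ 0.4898 -0.228   0.1272] [-0.152   0.2484 -0.8929] 0.012716694853879449 [-0.488   0.048  -0.578  -1.0017 -0.4261  2.405 ]
tip pred [ 0.5745 -0.264   0.1404]
scene [207.8399 239.7579] crop [390.8796 285.3054]
top [465.0475 177.283 ] crop [385.3325 281.9812]
 ROW [-0.001  0.001  0.001] [-0.001 -0.001 -0.001] rows>= 1.0
 ROW [0.126 0.001 0.109] [-0.001 -0.001 -0.001] rows>= 2.0
```

View pics/scene12c.png

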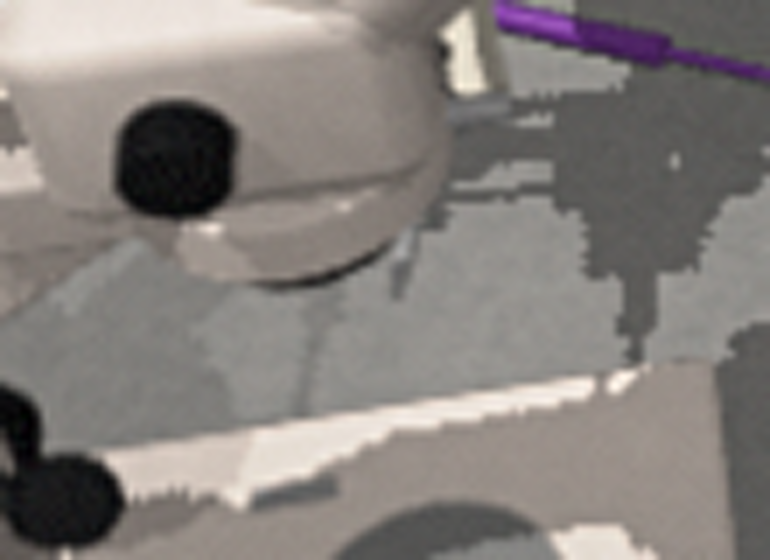

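View pics/top12c.png

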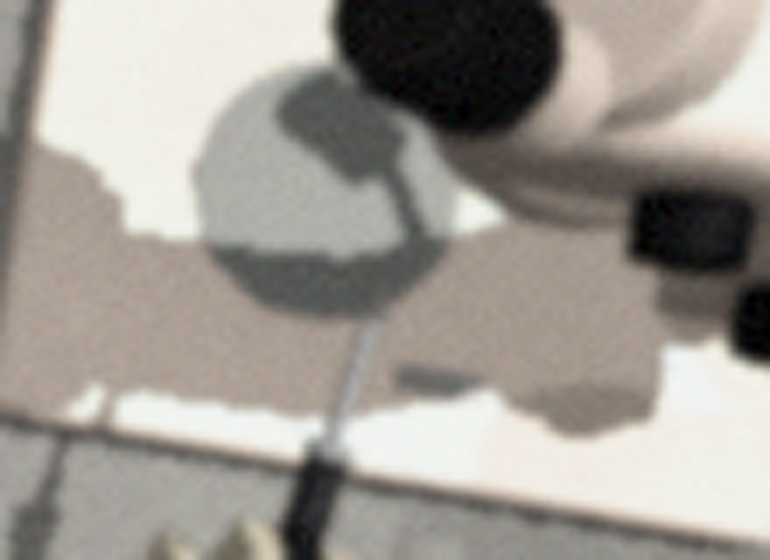

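View pics/w12.png

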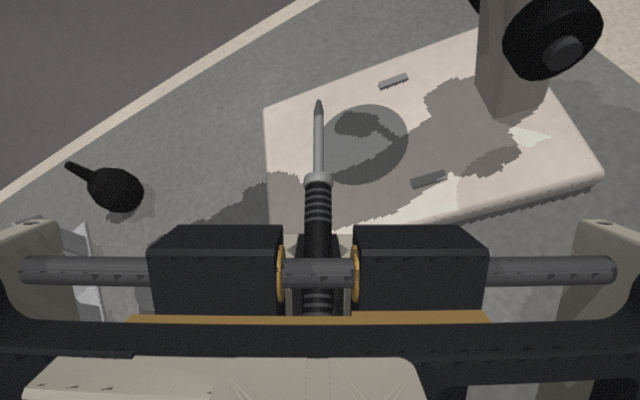

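```bash
python3 -m inch '1 0.03 0 0.027 0 0 0;1 0.065 0 0.055 0 0 0;1 0.1 0 0.085 0 0 0;1 0.126 0.001 0.109 0 0 0;1 0.126 0.001 0.109 0 0 0;1 0.126 0.001 0.109 0 0 0;1 0.126 0.001 0.109 0 0 0' 60
python3 - <<'E'
from ik import *
import pickle
p,Rc,s=pose();print(p,s['force'],s['width'],s['q'])
F=np.array([.6215,-.281,.14])
d={'s':s}
for n in ['wrist','scene','top']:
    f=arm.grab_frame(n);d[n]=f
save('w13',d['wrist']);save('s13',d['scene']);save('t13',d['top'])
T=np.eye(4);T[:3,:3]=Rc;T[:3,3]=p;d['wrist']['T']=T@d['wrist']['tool_from_camera']
pickle.dump(d,open('f13.pkl','wb'))
tip=p+Rc@TIP;print('tip pred',tip)
print(proj(d['wrist'],tip,d['wrist']['T']))
for n in('scene','top'):
    f=d[n];U=proj(f,tip);c=U.astype(int);print(n,U,'crop',(U-c+[55,40])*7);i=cv2.resize(f['img'][c[1]-40:c[1]+40,c[0]-55:c[0]+55],None,fx=7,fy=7,interpolation=cv2.INTER_CUBIC);save(n+'13c',dict(img=i))
go(*tp(F,-20,49.5,20))
# wrist disc on plane & depth tip
w=d['wrist'];print(w['range_z'][96:130:3,318])
E
```

```text
t: 15.5
eef_pos: [0.5359, -0.2452, 0.1258]
ee_rot: [-2.693, -0.655, -0.637]
force: [-0.4, -0.4, -1.7]
width: 0.0128
[ 0.5359 -0.2452  0.1258] [-0.4172 -0.4258 -1.7354] 0.012786267583857362 [-0.4611  0.1212 -0.5018 -0.983  -0.4093  2.3662]
tip pred [ 0.6206 -0.2814  0.1389]
[318.4476  98.2066]
scene [204.5981 256.974 ] crop [389.1869 286.8182]
top [471.6334 156.8069] crop [389.4337 285.6483]
 ROW [ 0.002 -0.003  0.   ] [-0.    -0.001 -0.003] rows>= 1.0
[0.3937 0.3898 0.1961 0.1956 0.1942 0.1934 0.1918 0.1914 0.1888 0.1883
 0.1872 0.1866]
```

View pics/scene13c.png

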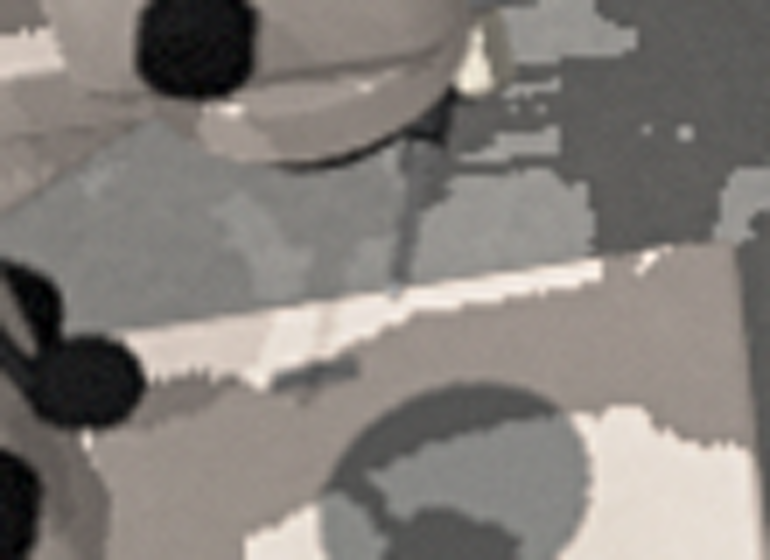

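View pics/top13c.png

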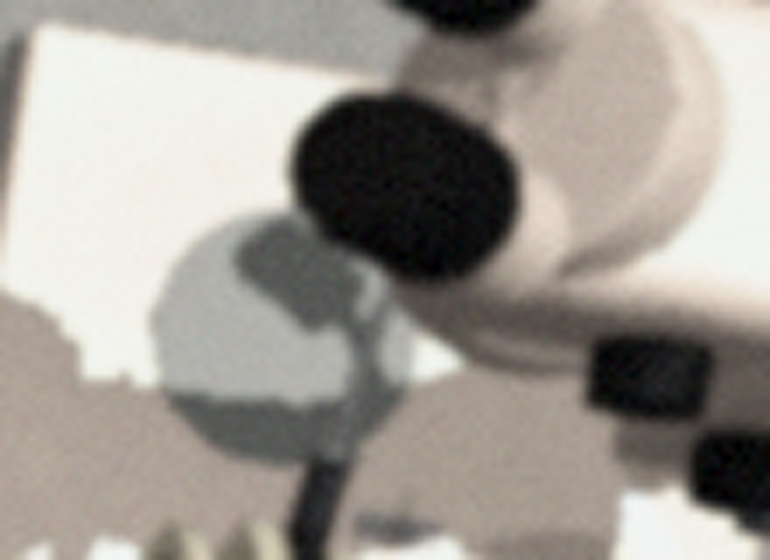

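View pics/w13.png

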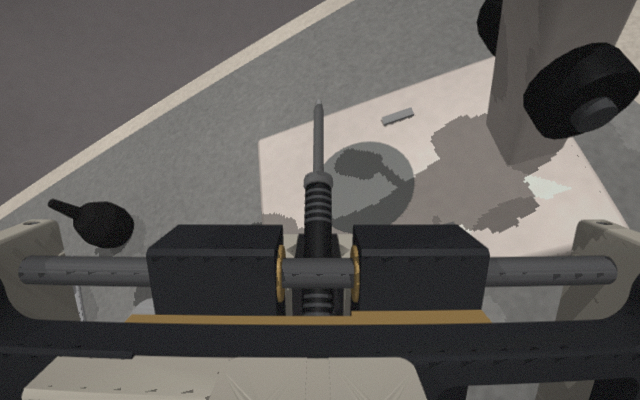

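View pics/s13.png

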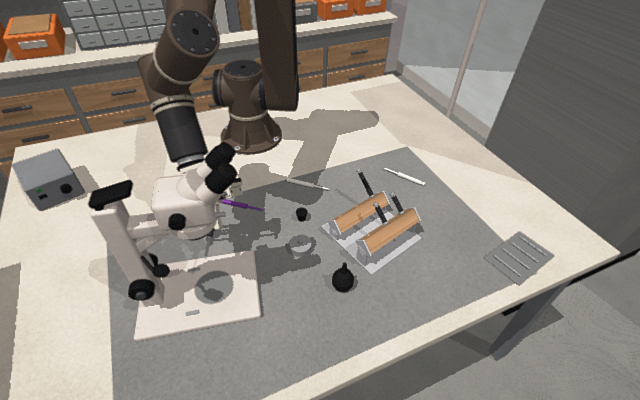

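```bash
python3 - <<'E'
from ik import *
import pickle
d=pickle.load(open('f13.pkl','rb'));w=d['wrist'];T=w['T'];C=w['tool_from_camera']
for a,b in [(118,168),(184,222)]:
    X=[]
    for v in range(a,b):
        o,dd=ray(w,(318.5,v),C);z=np.median(w['range_z'][v,317:320]);X.append(o+dd*z)
    X=np.array(X);c=X.mean(0);U=np.linalg.svd(X-c)[2][0];U*=np.sign(U[0])
    Wd=(T@np.linalg.inv(C))[:3,:3]@U
    print('tool dir',U,'phi',np.rad2deg(np.arctan2(U[2],U[0])),'world',Wd,'elev',np.rad2deg(np.arcsin(Wd[2])),c)
o,dd=ray(w,(318.5,101),C);t=o+dd*.1975;print('tip tool',t,'world',(T@np.linalg.inv(C)@np.r_[t,1])[:3])
i=cv2.resize(w['img'][85:200,270:370],None,fx=5,fy=5,interpolation=cv2.INTER_CUBIC);save('w13c',dict(img=i))
E
```

```text
tool dir [0.7732 0.001  0.6342] phi 39.36129380782628 world [ 0.9362 -0.3511  0.0176] elev 1.0094754970026607 [ 0.0539 -0.      0.0281]
tool dir [0.756  0.001  0.6546] phi 40.885953672821984 world [ 0.9395 -0.3426 -0.0074] elev -0.422216150111436 [ 0.0261 -0.     -0.0004]
tip tool [0.0774 0.     0.0495] world [ 0.6199 -0.2806  0.1376]
```

View pics/w13c.png

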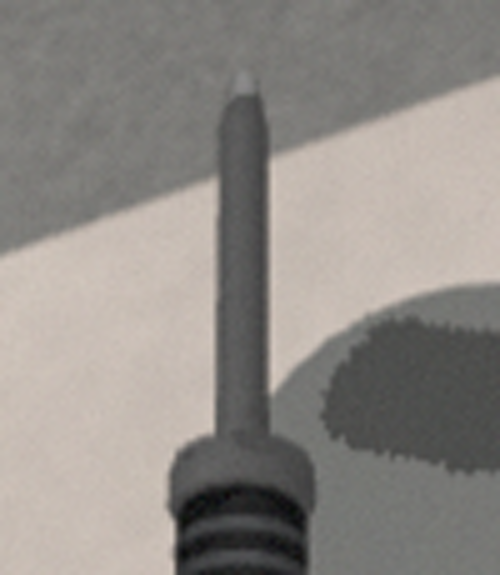

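```bash
python3 -m inch '1 0.007 0 0 0 0 0;1 0.007 0 0 0 0 0;1 0.007 0 0 0 0 0;1 0.007 0 0 0 0 0;1 0.007 0 0 0 0 0' 60
python3 - <<'E'
from h import *
p,Rc,s=pose();print(s['t'],p,s['qd'],s['force'],s['width'])
print('tip',p+Rc@np.array([.0778,0,.0493]))
f=arm.grab_frame('scene');save('s14',dict(img=cv2.resize(f['img'][130:260,290:450],None,fx=4.5,fy=4.5,interpolation=cv2.INTER_CUBIC)))
E
```

```text
t: 16.15
eef_pos: [0.5378, -0.2464, 0.1274]
ee_rot: [-2.693, -0.656, -0.637]
force: [-0.7, 0.2, -0.2]
width: 0.0124
16.15 [ 0.5378 -0.2464  0.1274] [ 0.0018  0.0006 -0.      0.002  -0.0001 -0.0012] [-0.7071  0.1682 -0.249 ] 0.012385070370772699
tip [ 0.6218 -0.282   0.1397]
```

View pics/s14.png

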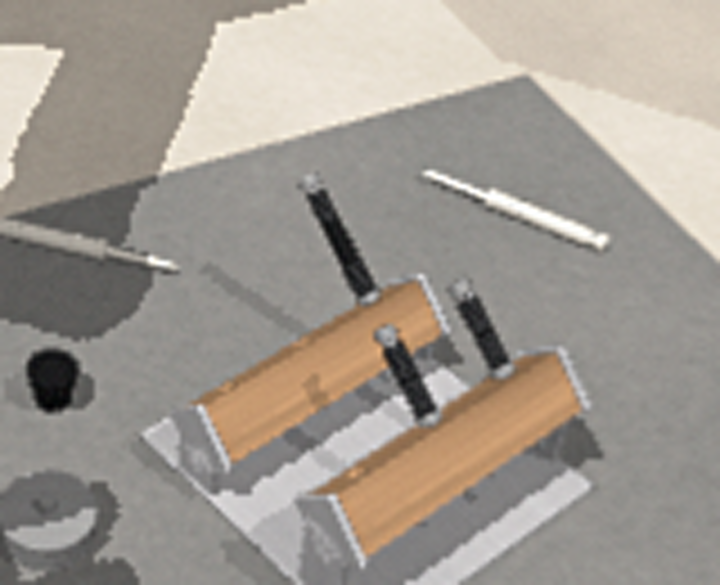

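The scene crop shows the other long driver still in near_hole1, with driver_c and driver_d seated in the far row. The bystanders have not moved and the arm is still, so I hand in.

```bash
python3 -c "
from station import arm
print(arm.job_done())"
```

```text
the job is handed in; nothing more can be done
None
```

I moved the short driver from the near row's middle hole to far_hole1. I pushed it home with about 33 N and let go. Its collar then sat level with driver_d's. I drew the long driver out of near_hole3, turned it level and handed in at about 16 s, still holding it under the lens.

**Last checks:**
- **Tip position:** the estimate is (0.622, -0.282, 0.140) against a focus of (0.6215, -0.281, 0.140). I expect that to be good to about 2–3 mm.
- **Level and grip:** two fits to the wrist depth gave +1.0° and -0.4° from level. The grip was steady at 12.4 mm, with less than 1 N of outside force.
- **Rest of the bench:** the other long driver and both short ones are in their holes. The loupe and dish stand where they were. The blower was last seen in its place in the frames just before the final 2 mm nudge.

**What disagreed or failed:**
- **Scene camera:** it put the microscope 4–10 mm further from the robot than the top and wrist cameras did. It also showed the tip 2–8 mm off my prediction. I relied on the top and wrist cameras, which agreed within 2 mm.
- **Top camera:** in the final pose an eyepiece hides the tip, so that camera could not confirm it.
- **Approach:** my first level approach ran into joint limits and stopped short. I worked round this by leaning the gripper about 20° around the driver's axis.

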